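Snug down the cover of a camera dry box

TASK

Clamp down the cover of the camera dry box with its four black levers, always going from one lever to the one diagonally opposite: in a first round turn each lever only a little, so that they all bear lightly and draw the cover part of the way down, still level; in a second round turn each until the cover is fully home and the lever is snug, by feel. Keep the cover from cocking, do not overtighten any lever, and leave the gauge on the cover and everything else on the table where it is.

Things in the scene. Friction and masses are not known exactly. Their poses are not given: they have to be found in the camera images.
- case: the dry box: a grey square box fixed to the table, 200 x 200 mm, rim 73 mm above the table; origin at the centre of its underside, z up
- cover: aluminium cover plate, 160 x 160 x 10 mm, loose in the mouth of the box (2 mm play all round); origin at the centre of its underside, z up. At the start it floats 69.5 mm above the table on a springy gasket (at most 4 N per corner); home, it lies hard on screw bosses under the levers, 2.3 to 5.3 mm lower (unknown, differs each time). A lever snugged first eases by up to 5 N as the others follow
- lever1: clamping lever in the box's -x -y corner (55 mm from the centre along each box axis), diagonally opposite lever3; origin on its turning axis at the underside of its steel flange (44 mm across, 8 mm high), 0.4 to 0.8 mm above the cover at the start. Black arm with yellow stripe along its x: 12 mm thick, out to 52 mm from the axis, 16 to 32 mm above the origin; hub 22 mm across
- lever1_end (a point): on the arm of lever1, 38 mm out from its axis, 24 mm above its origin: where to push. Clockwise from above tightens; sinks 4 mm per rad; stays put. Pushed here takes 1 N free, plus 0.28 to 0.4 N per newton on the cover. Snug: about 15 N on the cover (under 7 loose, over 25 cracks the box). First touch to home: 0.6 to 1.4 rad, then 0.2 to snug; a good first round is 0.6 rad from the start
- lever2: clamping lever in the box's -x +y corner (55 mm from the centre along each box axis), diagonally opposite lever4; origin on its turning axis at the underside of its steel flange (44 mm across, 8 mm high), 0.4 to 0.8 mm above the cover at the start. Black arm with yellow stripe along its x: 12 mm thick, out to 52 mm from the axis, 16 to 32 mm above the origin; hub 22 mm across
- lever2_end (a point): on the arm of lever2, 38 mm out from its axis, 24 mm above its origin: where to push. Clockwise from above tightens; sinks 4 mm per rad; stays put. Pushed here takes 1 N free, plus 0.28 to 0.4 N per newton on the cover. Snug: about 15 N on the cover (under 7 loose, over 25 cracks the box). First touch to home: 0.6 to 1.4 rad, then 0.2 to snug; a good first round is 0.6 rad from the start
- lever3: clamping lever in the box's +x +y corner (55 mm from the centre along each box axis), diagonally opposite lever1; origin on its turning axis at the underside of its steel flange (44 mm across, 8 mm high), 0.4 to 0.8 mm above the cover at the start. Black arm with yellow stripe along its x: 12 mm thick, out to 52 mm from the axis, 16 to 32 mm above the origin; hub 22 mm across
- lever3_end (a point): on the arm of lever3, 38 mm out from its axis, 24 mm above its origin: where to push. Clockwise from above tightens; sinks 4 mm per rad; stays put. Pushed here takes 1 N free, plus 0.28 to 0.4 N per newton on the cover. Snug: about 15 N on the cover (under 7 loose, over 25 cracks the box). First touch to home: 0.6 to 1.4 rad, then 0.2 to snug; a good first round is 0.6 rad from the start
- lever4: clamping lever in the box's +x -y corner (55 mm from the centre along each box axis), diagonally opposite lever2; origin on its turning axis at the underside of its steel flange (44 mm across, 8 mm high), 0.4 to 0.8 mm above the cover at the start. Black arm with yellow stripe along its x: 12 mm thick, out to 52 mm from the axis, 16 to 32 mm above the origin; hub 22 mm across
- lever4_end (a point): on the arm of lever4, 38 mm out from its axis, 24 mm above its origin: where to push. Clockwise from above tightens; sinks 4 mm per rad; stays put. Pushed here takes 1 N free, plus 0.28 to 0.4 N per newton on the cover. Snug: about 15 N on the cover (under 7 loose, over 25 cracks the box). First touch to home: 0.6 to 1.4 rad, then 0.2 to snug; a good first round is 0.6 rad from the start
- gauge: small round white humidity gauge, 40 mm across, 14 mm high, 30 g, lying loose on the middle of the cover; origin at the centre of its underside. Must stay there
- spare_lever: loose spare clamping lever with a red arm, standing on the table; same size as the black ones; not needed
- torch: yellow hand torch, 130 mm long, 36 mm across, lying on the table; not needed
- tape: roll of tan tape, 90 mm across, 30 mm high, lying flat; not needed
- desiccant: clear jar with a blue cap, 56 mm across, 80 mm high; not needed
- camera: black and silver camera, about 125 x 115 x 92 mm, standing on the table; not needed
- lens: black camera lens standing on end, 66 mm across, 65 mm high; not needed
- driver: screwdriver with an orange handle lying on the table; not needed
Not all that is in view belongs to the job. Leave any yellow look-alike of the gauge alone.

How it is judged:
By the outcome, as a careful person would: the job done as asked, in the order asked, and still so for the second after the job is handed in, with the robot touching nothing.
It also fails if it takes over 72 s, if anything falls off the work surface, if the arm or the gripper's body presses on something with over 40 N, if the wrist force passes 120 N, or if a joint passes its speed limit or range.

ROBOT

A 6-joint arm with a two-finger parallel gripper is mounted at the origin on the work surface. World frame = base frame: x ahead of the robot, y to its left, z up, the work surface at z = 0. Lengths are in mm, angles in rad, forces in N, time in s.
With the tool pointing down it reaches from about 350 to 875 mm from the base axis. Payload 4.2 kg.
Tool frame: the origin (TCP) lies at the very end of the fingers, on their centre line; the grasp point (between the pads) lies 19 mm behind it (arm.tcp_to_grasp is the x of the grasp point in the tool frame, in mm); x points along the fingers, z is the direction in which the jaws open and shut, and the axes are right-handed (so a half turn about x gives the same grasp; the last joint's range is limited). The gripper opens to 85 mm and grips with 20 to 120 N. Pads are 22 mm wide; open, the fingers measure 114 mm over their backs; the gripper's body (76 mm by 85 mm) begins 54 mm behind the grasp point. The pads swing forward as they close: fully open they stand 13 mm farther back than shut.
Start: joints at [1.54, 0.385, 0.008, 0, -1.194, -0.259], TCP at [178.568, 598.926, 231.312] pointing down, gripper open.
Joint ranges: [-3.14, 3.14], [-1.21, 2.06], [-1.07, 1.41], [-3.16, 2.05], [-2.99, -0.16], [-3.1, 3.1]. Speed limits (rad/s): [2.79, 2.79, 3.14, 3.14, 3.14, 3.14].

INTERFACE

Orientations are given as a unit quaternion [x, y, z, w].
In Python, from bench import status, get_image, job, arm gives the robot as it stands.
- The arm moves only by the tool apply_moves, never from a script. Its argument "targets" is text: rows parted by semicolons, each of 5 numbers parted by spaces: the shift along the tool's x, y, z in mm, then the turn about the tool's x in degrees, then the gripper's target within -1 to 1 (shut at 1, half-way at 0, fully open at -1). In form: dx dy dz spin hand; .... A call has 1 to 10 rows; each row is the pose to reach, as a shift and turn from the pose commanded when the call began, along the tool's axes at that moment; what a row does not reach only later rows make up. A row lasts 1/12 s, in which the tool goes at most 41.7 mm and 7.16 degrees, less where a joint would pass 70% of its speed; a pose out of reach is approached as far as the arm can. A call with a gripper value outside its range is refused whole. The fingers move at their own pace and stop on an object; the grip force is fixed at half the most. Time passes only in rows, so rows that repeat a pose let the fingers close. It gives the time, the measured TCP pose, the force and the opening at its end, in the units of the state.
- status.read_state(): the state, without advancing time (a new reading comes with each control period).
- get_image(name): name is "scene" or "top" or "wrist"; returns a dict with "img" (384x512x3 uint8, red, green, blue), "mtx" (3x3 intrinsics, pixels), "world_from_camera" (4x4, takes a point from camera to world coordinates). Camera axes: x right, y down, z forward; pixel columns grow to the right and rows downward; lengths in mm; the calibration is good to about 2 mm. A picture is of the moment at which its call begins. There is no depth.
- job.job_done(): hands the job in, once; it reports no verdict.
The state is a dict: "clock": time; "joints": joint angles; "joint_vel": joint speeds; "joint_efforts": joint torques, N m; "position": TCP position; "ee_rot": TCP orientation; "contact_force": force on the tool from outside, world axes, zero at the start; "wrist_torque": the same for the moment, N m; "gripper_width": finger opening in mm.
Only numpy, scipy, OpenCV 4.12 (cv2) and the standard library are available. Lean on these libraries where they do the work, as an engineer would, in place of code of your own. Each camera call takes 0.05 s, during which the arm holds its last target.

## Working session

There is one attempt and no reset: what is moved stays moved. The work goes in short steps, Python scripts to look and compute and a tool call to move; the robot and the scene stay as the last step left them, time stands still between calls to the robot, and variables do not carry over. Pictures are saved under pics/ and viewed, and the job is handed in when it is done.

Besides the shell and the picture viewer there is one more tool, called after ">>>" as name(argument=value, ...), one argument or row to a line, values as JSON. apply_moves: Moves the arm, as the interface text tells. Its arguments: {"type":"object","properties":{"targets":{"type":"string"}},"required":["targets"]}

```bash
ls; mkdir -p pics; python3 - <<'E'
from bench import status, get_image, job, arm
import cv2, numpy as np
print(status.read_state())
for n in ["scene","top","wrist"]:
    d=get_image(n); cv2.imwrite(f"pics/{n}0.png",cv2.resize(d["img"][:,:,::-1],(800,600),interpolation=cv2.INTER_CUBIC))
    np.savez(f"pics/{n}0.npz",**d)
    print(n,d["mtx"].tolist(),d["world_from_camera"].round(3).tolist())
E
```

```text
pics
{'clock': 0.0, 'joints': array([ 1.53958229e+00,  3.85537411e-01,  6.61676340e-03, -5.18720914e-04,
       -1.19402157e+00, -2.58588436e-01]), 'joint_vel': array([ 2.16096284e-03, -9.96502276e-05,  1.03344264e-04,  9.81624915e-04,
       -7.04425965e-04,  1.25666668e-04]), 'joint_efforts': array([-1.18532738e-03, -3.92288160e+01,  1.88399327e+01,  4.18620184e+00,
       -4.65793230e-03,  2.42641043e-06]), 'position': array([178.41774058, 598.36783221, 230.22668505]), 'ee_rot': array([-0.56639194, -0.42202044,  0.5676031 , -0.42299602]), 'contact_force': array([0.30184204, 0.02894096, 0.30272347]), 'wrist_torque': array([-0.017412  , -0.00303565, -0.04074349]), 'gripper_width': 85.15736360484526}
scene [[495.11738713024374, 0.0, 260.72215831163373], [0.0, 495.11738713024374, 194.0659335414999], [0.0, 0.0, 1.0]] [[0.226, 0.635, -0.739, 1713.854], [0.974, -0.159, 0.161, -236.216], [-0.015, -0.756, -0.654, 1077.031], [0.0, 0.0, 0.0, 1.0]]
top [[421.8530299360682, 0.0, 258.9358838960504], [0.0, 421.8530299360682, 189.85978135949404], [0.0, 0.0, 1.0]] [[-0.061, -0.967, 0.248, 309.719], [-0.998, 0.06, -0.011, 2.536], [-0.004, -0.249, -0.969, 1245.046], [0.0, 0.0, 0.0, 1.0]]
wrist [[313.01533053397617, 0.0, 257.7062840911527], [0.0, 313.01533053397617, 189.9108479642434], [0.0, 0.0, 1.0]] [[-0.285, -0.917, -0.28, 248.577], [-0.958, 0.273, 0.081, 577.154], [0.002, 0.292, -0.957, 373.064], [0.0, 0.0, 0.0, 1.0]]
```

View pics/scene0.png

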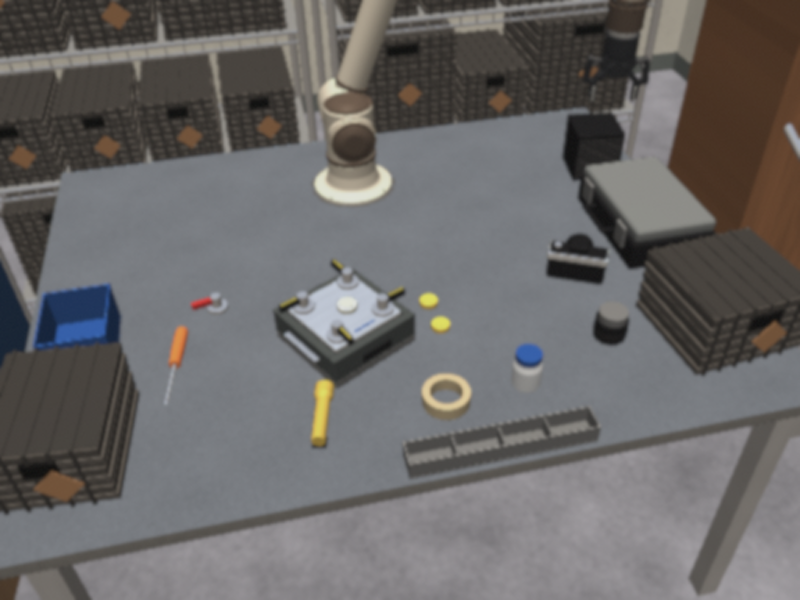

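View pics/top0.png

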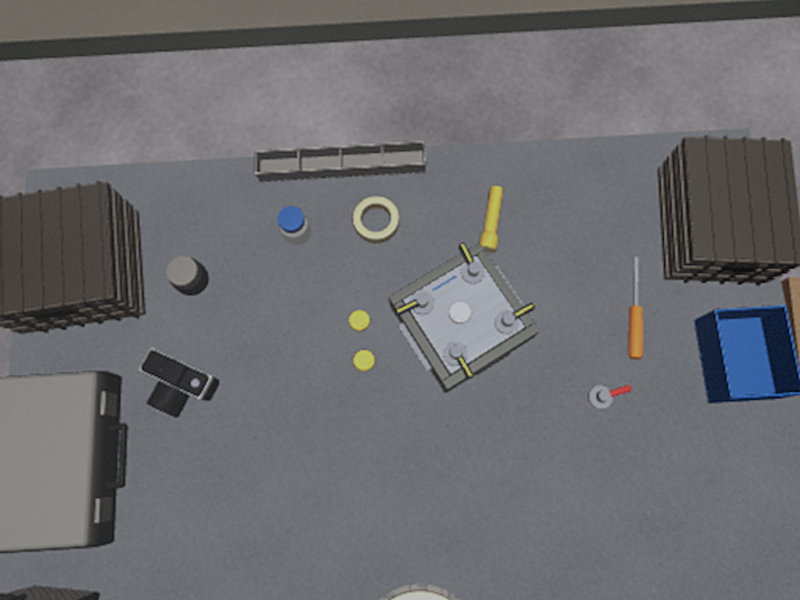

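View pics/wrist0.png

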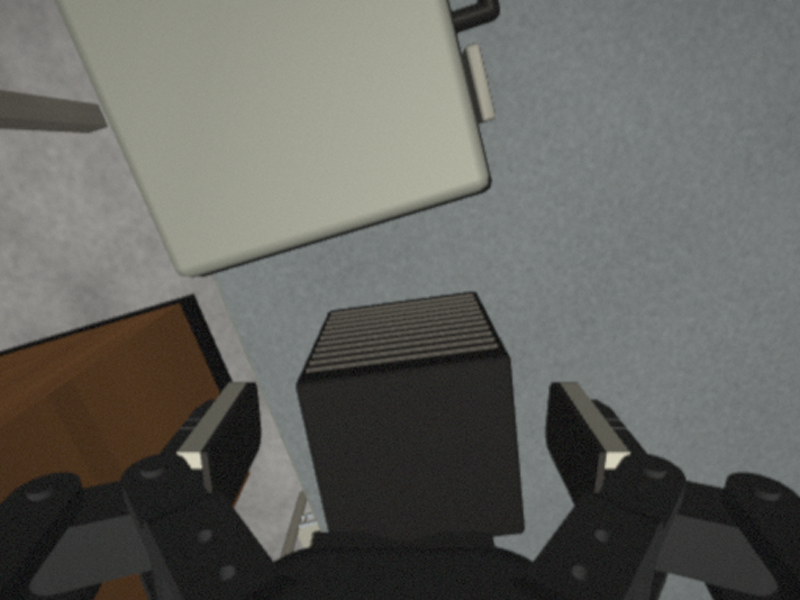

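The top view shows the box centred near (460,313) in the 800x600 picture, with four yellow-striped arms around it. The gauge is white and in the middle, and the yellow look-alikes lie to its left. I'll measure coarsely from here.

```bash
cat > h.py <<'E'
import numpy as np, cv2
from scipy.spatial.transform import Rotation as R
def ray(d,u,v,z):
    M=d["mtx"];T=d["world_from_camera"]
    r=T[:3,:3]@np.linalg.solve(M,np.array([u,v,1.0])); o=T[:3,3]
    return (o+r*(z-o[2])/r[2])
def proj(d,p):
    T=np.linalg.inv(d["world_from_camera"]); q=T[:3,:3]@np.asarray(p,float)+T[:3,3]; q=d["mtx"]@q; return q[:2]/q[2]
E
python3 - <<'E'
from h import *
from bench import status,arm
d=np.load("pics/top0.npz"); s=512/800
for n,u,v,z in [("gauge",460,313,93),("c1",485,250,73),("c2",535,325,73),("c3",447,388,73),("c4",390,298,73),("hubA",474,268,112),("tipA",465,247,112),("hubB",509,318,112),("tipB",533,307,112),("hubC",457,350,112),("tipC",468,374,112),("hubD",423,299,112),("tipD",399,309,112)]:
    print(n,ray(d,u*s,v*s,z).round(1))
st=status.read_state(); r=R.from_quat(st["ee_rot"]).as_matrix(); print(r.round(3)); print([a for a in dir(arm) if a[0]!='_'])
E
```

```text
gauge [ 568.8 -107.9   93. ]
c1 [ 690.8 -166.3   73. ]
c2 [ 542.6 -243.8   73. ]
c3 [438.8 -75.7  73. ]
c4 [609.4  16.   73. ]
hubA [ 645.5 -137.9  112. ]
tipA [ 686.1 -125.1  112. ]
hubB [ 550.2 -191.4  112. ]
tipB [ 567.4 -235.6  112. ]
hubC [499.1 -95.5 112. ]
tipC [ 456.3 -111.1  112. ]
hubD [594.  -42.8 112. ]
tipD [578.4   0.8 112. ]
[[-0.     0.958 -0.286]
 [-0.002 -0.286 -0.958]
 [-1.     0.     0.002]]
['IKError', 'tcp_to_grasp']
```

>>> apply_moves(
  targets="-40 0 0 0 1; -80 0 0 0 1; -80 520 570 0 1; -80 520 570 0 1; -80 520 570 0 1; -80 520 570 0 1; -80 520 570 0 1; -80 520 570 0 1; -80 520 570 0 1; -80 520 570 0 1",
)

```text
clock: 0.98
position: [323.6, 296.6, 311.3]
ee_rot: [0.567, 0.423, -0.567, 0.423]
contact_force: [0.5, -0.4, -0.7]
gripper_width: 0.0
```

>>> apply_moves(
  targets="0 293 323 0 1; 0 293 323 0 1; 0 293 323 0 1; 0 293 323 0 1; 0 293 323 0 1; 0 293 323 0 1; 0 293 323 0 1; 0 293 323 0 1; 0 293 323 0 1; 0 293 323 0 1",
)

```text
clock: 1.82
position: [503.8, -79.2, 311.2]
ee_rot: [0.567, 0.423, -0.567, 0.422]
contact_force: [0.8, 2.5, 0.3]
gripper_width: -0.3
```

>>> apply_moves(
  targets="40 0 0 0 1; 70 0 0 0 1; 70 0 0 0 1; 70 0 0 0 1",
)

```text
clock: 2.15
position: [502.8, -77.5, 240.4]
ee_rot: [-0.566, -0.423, 0.568, -0.422]
contact_force: [0.6, 0.1, 0.5]
gripper_width: -0.0
```

```bash
cat > snap.py <<'E'
import sys
from bench import status, get_image
from h import *
n=sys.argv[1]; c=sys.argv[2] if len(sys.argv)>2 else "wrist"
d=get_image(c); st=status.read_state()
np.savez(f"pics/{n}.npz",**d); cv2.imwrite(f"pics/{n}.png",cv2.resize(d["img"][:,:,::-1],(800,600),interpolation=cv2.INTER_CUBIC))
print(st["clock"],st["position"].round(2),st["contact_force"].round(2),st["joints"].round(3)); print(R.from_quat(st["ee_rot"]).as_matrix().round(4).tolist())
E
python3 snap.py w1
```

```text
2.2 [504.22 -77.08 242.45] [0.84 0.52 1.6 ] [ 1.680e-01  1.790e-01 -2.520e-01  1.000e-03 -1.138e+00  1.114e+00]
[[0.001, 0.9586, -0.2848], [-0.0011, -0.2848, -0.9586], [-1.0, 0.0012, 0.0008]]
```

View pics/w1.png

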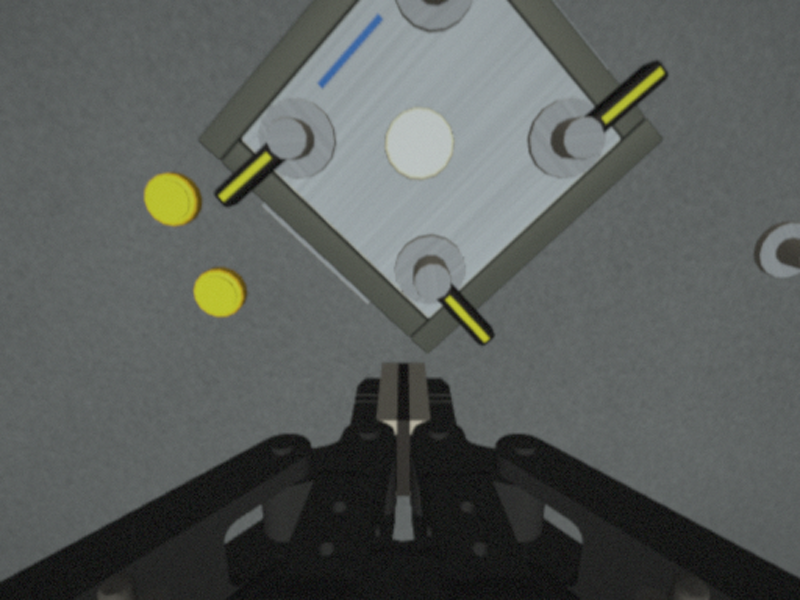

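The wrist view shows three hubs at about (288,138), (583,137) and (432,277), with the fourth cut off at the top. The gauge is at (420,143). I'll back off to get all four in frame.

>>> apply_moves(
  targets="-40 40 20 0 1; -60 50 20 0 1; -60 50 20 0 1; -60 50 20 0 1",
)

```text
clock: 2.53
position: [548.4, -110.3, 306.0]
ee_rot: [0.569, 0.421, -0.564, 0.425]
contact_force: [0.4, 0.5, -1.0]
gripper_width: -0.1
```

```bash
python3 snap.py w2
```

```text
2.5833 [ 546.8  -109.92  304.05] [ 0.17 -0.05 -1.25] [ 0.092  0.224 -0.039  0.    -1.303  1.189]
[[0.0052, 0.9585, -0.2851], [0.0004, -0.2851, -0.9585], [-1.0, 0.0049, -0.0019]]
```

View pics/w2.png

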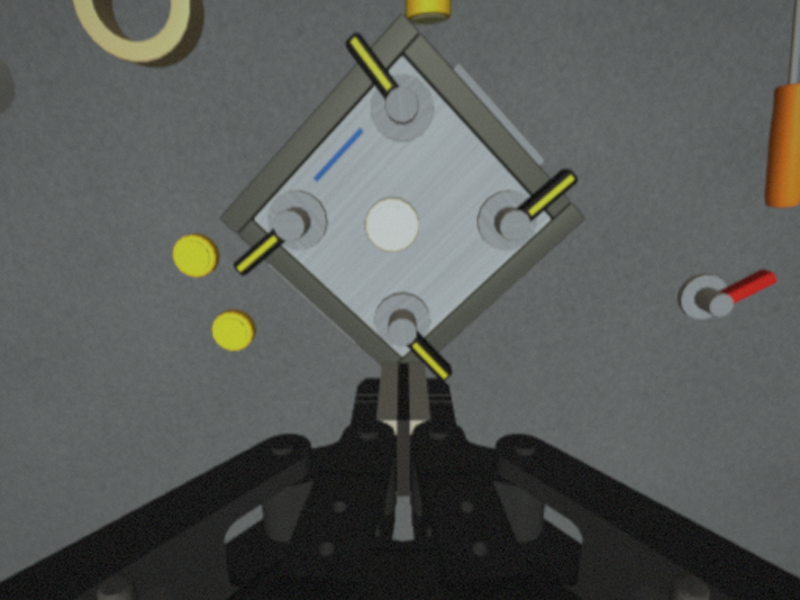

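```bash
cat > loc.py <<'E'
from h import *
from scipy.optimize import least_squares
def stripes(d,c):
    hsv=cv2.cvtColor(d["img"],cv2.COLOR_RGB2HSV)
    m=((hsv[...,0]>22)&(hsv[...,0]<38)&(hsv[...,1]>110)&(hsv[...,2]>70)).astype(np.uint8)
    n,l,s,ce=cv2.connectedComponentsWithStats(m)
    out=[]
    for i in range(1,n):
        if s[i,4]<15 or s[i,4]>250: continue
        v,u=np.nonzero(l==i); P=np.array([ray(d,a,b,112)[:2] for a,b in zip(u,v)])
        cc=P.mean(0); w,V=np.linalg.eigh(np.cov(P.T)); e=V[:,1]
        if np.hypot(*(cc-c))>150 or w[1]<8*w[0]: continue
        if e@(cc-c)<0:e=-e
        t=(P-cc)@e; out.append((cc,e,t.min(),t.max(),len(P)))
    return out
E
python3 - <<'E'
from loc import *
w1=np.load("pics/w1.npz");w2=np.load("pics/w2.npz");t0=np.load("pics/top0.npz"); s=.64
for n,d in (("w1",w1),("w2",w2),("top",t0)):
    print(n)
    for cc,e,a,b,k in stripes(d,(570,-114)): print(cc.round(1),np.degrees(np.arctan2(e[1],e[0])).round(1),round(a,1),round(b,1),k)
for n,d,pts in (("w1",w1,[(200,140),(662,138),(427,352)]),("w2",w2,[(402,14),(585,215),(220,215)])):
    for p in pts: print(n,p,ray(d,p[0]*s,p[1]*s,73).round(1))
print(ray(w2,391*s,224*s,93),ray(w1,419*s,143*s,93))
for z in(112,116,120): print(z,[ray(w2,u*s,v*s,z)[:2].round(1).tolist() for u,v in [(402,104),(291,222),(515,221),(402,326)]])
E
```

```text
w1
[ 469.7 -108. ] -154.5 -18.6 19.0 235
w2
[ 675.1 -126.8] 22.1 -18.8 18.2 238
[ 562.7 -219.4] -64.4 -18.9 18.4 200
[581.8 -13.8] 112.6 -18.2 18.7 184
[ 469.  -107.7] -154.9 -18.2 19.2 157
top
[ 676.7 -125.7] 20.7 -17.7 17.5 28
[582.7 -10.9] 113.7 -17.4 17.4 24
[ 564.3 -218.8] -64.5 -16.9 16.0 24
[ 469.7 -106.7] -154.3 -17.5 17.4 30
w1 (200, 140) [611.3  16.6  73. ]
w1 (662, 138) [ 533.  -250.9   73. ]
w1 (427, 352) [438.7 -77.   73. ]
w2 (402, 14) [ 704.7 -156.5   73. ]
w2 (585, 215) [ 533.7 -251.5   73. ]
w2 (220, 215) [613.1  16.1  73. ]
[ 571.81917796 -108.6691587    93.        ] [ 572.11274831 -108.82435998   93.        ]
112 [[646.1, -139.2], [595.1, -44.3], [552.0, -192.2], [500.6, -95.9]]
116 [[645.8, -139.1], [595.4, -45.3], [552.7, -191.5], [502.0, -96.3]]
120 [[645.4, -139.0], [595.6, -46.4], [553.5, -190.8], [503.3, -96.8]]
```

```bash
cat > rd.py <<'E'
import sys
from bench import status, get_image
from h import *
def avg(n):
    P=[];F=[];Q=[];T=[];J=[]
    for i in range(n):
        s=status.read_state();P.append(s["position"]);F.append(s["contact_force"]);T.append(s["wrist_torque"]);Q.append(s["ee_rot"]);J.append(s["joints"])
        if i<n-1:get_image("wrist")
    m=R.from_quat(Q).mean().as_matrix()
    return dict(t=s["clock"],P=np.mean(P,0),sP=np.std(P,0),F=np.mean(F,0),sF=np.std(F,0),T=np.mean(T,0),M=m,J=np.mean(J,0),phi=np.degrees(np.arctan2(m[1,1],m[0,1])))
if __name__=="__main__":
    a=avg(int(sys.argv[1]))
    for k,v in a.items(): print(k,np.round(v,3).tolist())
E
python3 rd.py 6
```

```text
t 2.833
P [545.623, -109.842, 302.168]
sP [0.584, 0.076, 0.994]
F [0.169, -0.176, -0.358]
sF [0.444, 0.446, 0.458]
T [0.013, 0.02, 0.004]
M [[0.001, 0.959, -0.285], [0.0, -0.285, -0.959], [-1.0, 0.001, -0.001]]
J [0.093, 0.225, -0.042, -0.0, -1.302, 1.189]
phi -16.549
```

```bash
cat > plan.py <<'E'
from h import *
H=dict(A=(647.2,-139.3),D=(594.6,-42.7),B=(550.6,-191.9),C=(498.,-95.3))
S=dict(A=1,D=1,B=-1,C=-1)
def goal(l,th,off,r=38):
    a=np.radians(th);e=np.array([np.cos(a),np.sin(a)]);n=np.array([-e[1],e[0]])
    p=np.array(H[l])+r*e+off*n
    phi=th-90*S[l]; phi=(phi+258)%360-258
    return p,phi
def tool(P,phi,p,z,ph2):
    a=np.radians(phi);d=np.array(p)-P[:2]
    return np.round([P[2]-z,d@[np.cos(a),np.sin(a)],d@[np.sin(a),-np.cos(a)],phi-ph2],1)
E
python3 - <<'E'
from plan import *
p,ph=goal("A",24,24);print(p,ph,tool(np.array([545.6,-109.8,302.2]),-16.55,p,150,ph))
for l,t in zip("ACDB",(24,-156.3,114,-66.2)): print(l,goal(l,t,24))
E
```

```text
[ 672.15304796 -101.91891658] -66 [152.2 119.1 -43.6  49.4]
A (array([ 672.15304796, -101.91891658]), -66)
C (array([ 472.85156809, -132.54991775]), -66.30000000000001)
D (array([557.21891658, -17.74695204]), 24)
B (array([ 587.89375329, -216.98338027]), 23.80000000000001)
```

>>> apply_moves(
  targets="40 30 -10 7 1; 80 60 -20 14 1; 110 90 -30 21 1; 140 110 -40 28 1; 152 119 -43.5 35 1; 152 119 -43.5 42 1; 152 119 -43.5 49.4 1; 152 119 -43.5 49.4 1; 152 119 -43.5 49.4 1",
)

```text
clock: 3.58
position: [672.1, -102.5, 149.0]
ee_rot: [-0.691, -0.148, 0.692, -0.148]
contact_force: [-0.3, -0.7, 0.9]
gripper_width: 0.0
```

```bash
python3 snap.py w3; python3 rd.py 3
```

```text
3.6333 [ 672.13 -102.56  149.56] [ 0.68 -0.06 -0.2 ] [ 0.086  0.537  0.046  0.    -1.08   0.336]
[[0.0002, 0.4097, -0.9122], [-0.0001, -0.9122, -0.4097], [-1.0, 0.0002, -0.0002]]
t 3.733
P [672.15, -102.612, 149.807]
sP [0.016, 0.04, 0.188]
F [0.471, -0.138, -0.046]
sF [0.191, 0.468, 0.241]
T [-0.003, -0.01, -0.015]
M [[0.001, 0.409, -0.912], [-0.0, -0.912, -0.409], [-1.0, 0.0, -0.001]]
J [0.086, 0.536, 0.046, 0.0, -1.08, 0.336]
phi -65.849
```

View pics/w3.png

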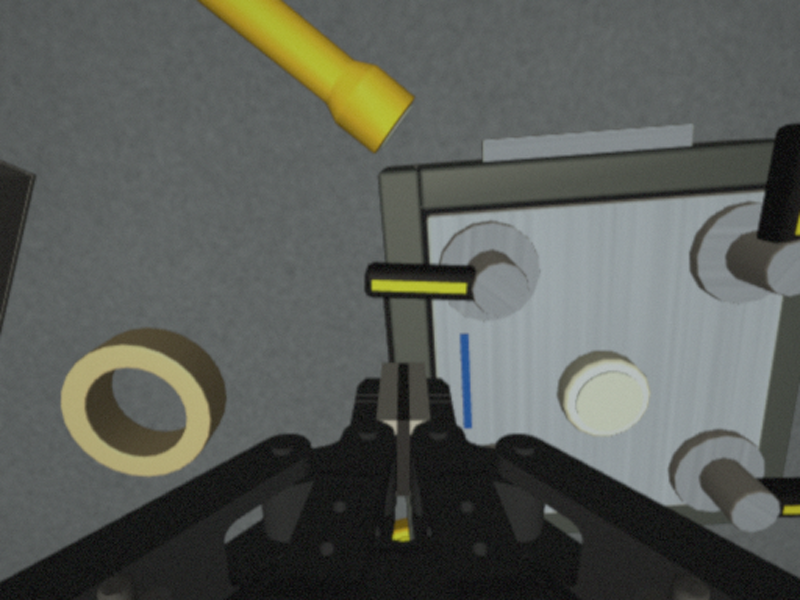

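The arm is level in the picture at y≈283, with its stripe from x=370 to 467. The closed fingers are squarely behind it on the CCW side. Next I'll descend and advance to contact.

>>> apply_moves(
  targets="30 0 0 0 1; 52.5 0 0 0 1; 52.5 0 0 0 1; 52.5 2 0 0 1; 52.5 4 0 0 1; 52.5 6 0 0 1; 52.5 7 0 0 1; 52.5 7 0 0 1; 52.5 7 0 0 1",
)

```text
clock: 4.48
position: [675.5, -109.3, 97.7]
ee_rot: [0.692, 0.147, -0.691, 0.147]
contact_force: [-0.2, -0.5, 0.6]
gripper_width: 0.1
```

```bash
python3 rd.py 3; cat > arc.py <<'E'
# rows for an arc about hub: python arc.py LEVER P0x P0y phi0 th_step_list(deg cw cumulative) dz_down
from plan import *
def arc(l,P,phi,steps,down=0):
    h=np.array(H[l]);out=[]
    a=np.radians(phi)
    for s in steps:
        r=R.from_euler("z",-s,degrees=True).as_matrix()[:2,:2]
        d=h+r@(np.array(P[:2])-h)-np.array(P[:2])
        out.append(f"{down} {d@[np.cos(a),np.sin(a)]:.1f} {d@[np.sin(a),-np.cos(a)]:.1f} {s:g} 1")
    return "; ".join(out)
if __name__=="__main__":
    import sys
    l=sys.argv[1];x,y,phi=map(float,sys.argv[2:5]); print(arc(l,(x,y),phi,[float(v) for v in sys.argv[5].split(",")],float(sys.argv[6]) if len(sys.argv)>6 else 0))
E
python3 - <<'E'
from arc import *
p,ph=goal("A",24,17); print(p,arc("A",p,ph,[4,8,12,16,20,24,28,31,34.4,34.4]))
E
```

```text
t 4.583
P [675.284, -109.301, 97.454]
sP [0.139, 0.018, 0.227]
F [-0.267, -0.536, 0.131]
sF [0.454, 0.376, 0.43]
T [0.001, 0.016, -0.032]
M [[0.001, 0.407, -0.914], [-0.0, -0.914, -0.407], [-1.0, 0.0, -0.001]]
J [0.075, 0.59, 0.0, 0.0, -0.98, 0.343]
phi -66.004
[ 675.00020446 -108.31373478] 0 2.7 -1.1 4 1; 0 5.5 -2.0 8 1; 0 8.3 -2.7 12 1; 0 11.1 -3.2 16 1; 0 14.0 -3.5 20 1; 0 16.9 -3.6 24 1; 0 19.8 -3.5 28 1; 0 22.0 -3.3 31 1; 0 24.4 -3.0 34.4 1; 0 24.4 -3.0 34.4 1
```

>>> apply_moves(
  targets="0 2.7 -1.1 4 1; 0 5.5 -2 8 1; 0 8.3 -2.7 12 1; 0 11.1 -3.2 16 1; 0 14 -3.5 20 1; 0 16.9 -3.6 24 1; 0 19.8 -3.5 28 1; 0 22 -3.3 31 1; 0 23.5 -3.1 33 1; 0 23.5 -3.1 33 1",
)

```text
clock: 5.42
position: [687.1, -129.0, 96.1]
ee_rot: [-0.704, 0.056, 0.705, 0.056]
contact_force: [0.1, 1.0, -1.1]
gripper_width: -0.1
```

```bash
python3 snap.py w4; python3 rd.py 4
```

```text
5.4667 [ 687.22 -129.03   96.29] [ 0.74  1.94 -1.1 ] [ 4.500e-02  6.150e-01  4.500e-02 -1.000e-03 -1.001e+00 -2.010e-01]
[[-0.0008, -0.1558, -0.9878], [0.0005, -0.9878, 0.1558], [-1.0, -0.0003, 0.0009]]
t 5.617
P [687.309, -129.052, 96.496]
sP [0.057, 0.02, 0.135]
F [0.137, 1.796, -0.909]
sF [0.426, 0.356, 0.419]
T [0.461, 0.008, -0.026]
M [[-0.001, -0.156, -0.988], [0.0, -0.988, 0.156], [-1.0, -0.0, 0.001]]
J [0.045, 0.615, 0.045, -0.0, -1.001, -0.201]
phi -98.952
```

View pics/w4.png

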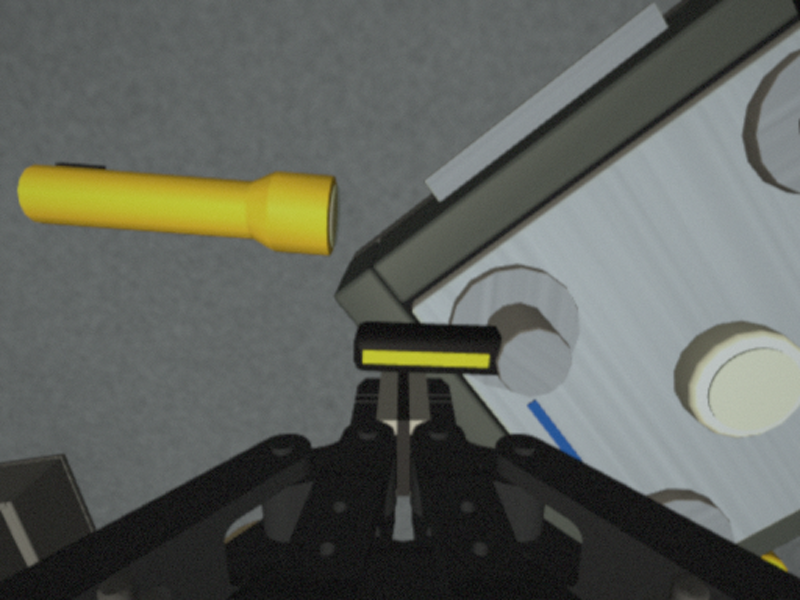

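```bash
cat > lev.py <<'E'
import sys
from loc import *
from plan import H
def levs(n,z=110):
    d=np.load(f"pics/{n}.npz")
    hsv=cv2.cvtColor(d["img"],cv2.COLOR_RGB2HSV)
    m=((hsv[...,0]>22)&(hsv[...,0]<38)&(hsv[...,1]>110)&(hsv[...,2]>70)).astype(np.uint8)
    k,l,s,ce=cv2.connectedComponentsWithStats(m)
    for i in range(1,k):
        if s[i,4]<60: continue
        v,u=np.nonzero(l==i); P=np.array([ray(d,a,b,z)[:2] for a,b in zip(u,v)]); cc=P.mean(0)
        w,V=np.linalg.eigh(np.cov(P.T));e=V[:,1]
        L=min(H,key=lambda q:abs(np.hypot(*(cc-H[q]))-31)); h=np.array(H[L]); q=cc-h
        if abs(np.hypot(*q)-31)>8 or w[1]<8*w[0]: continue
        if e@q<0:e=-e
        print(n,L,"pca",np.degrees(np.arctan2(e[1],e[0])).round(1),"hub->centroid",np.degrees(np.arctan2(q[1],q[0])).round(1),"dist",np.hypot(*q).round(1),"len",np.ptp((P-cc)@e).round(1),s[i,4])
for a in sys.argv[1:]: levs(a)
E
python3 lev.py w2 w3 w4
```

```text
w2 A pca 22.1 hub->centroid 24.0 dist 31.0 len 37.3 238
w2 B pca -64.4 hub->centroid -67.3 dist 30.4 len 37.5 200
w2 D pca 112.6 hub->centroid 113.7 dist 32.4 len 37.1 184
w2 C pca -154.9 hub->centroid -157.6 dist 32.3 len 37.6 157
w3 A pca 22.5 hub->centroid 24.7 dist 30.5 len 37.3 499
w4 A pca -11.3 hub->centroid -10.5 dist 30.3 len 36.8 825
w4 D pca 134.2 hub->centroid -149.4 dist 24.2 len 11.3 94
```

```bash
python3 - <<'E'
from arc import *
p,ph=goal("C",-155.5,24); P=np.array([688.9,-119.2,146.5]); print(p,ph,tool(P,-99,p,148,ph))
p,ph=goal("C",-155.5,17); print(p,ph,arc("C",p,ph,[4,8,12,16,20,24,28,31,34,34]))
E
```

```text
[ 473.37410953 -132.89741372] -65.5 [ -1.5  47.2 210.7 -33.5]
[ 470.47125683 -126.52768483] -65.5 0 -2.7 1.1 4 1; 0 -5.5 2.0 8 1; 0 -8.3 2.7 12 1; 0 -11.1 3.2 16 1; 0 -14.0 3.5 20 1; 0 -16.9 3.6 24 1; 0 -19.8 3.5 28 1; 0 -22.0 3.3 31 1; 0 -24.2 3.0 34 1; 0 -24.2 3.0 34 1
```

>>> apply_moves(
  targets="0 -5 0 0 1; 0 -10 0 0 1; -25 -10 0 0 1; -50 -10 0 0 1; -50 -10 0 0 1",
)

```text
clock: 6.03
position: [692.5, -119.7, 153.5]
ee_rot: [0.709, -0.055, -0.701, -0.054]
contact_force: [0.8, -0.4, 2.3]
gripper_width: -0.1
```

>>> apply_moves(
  targets="-1.5 9 40 -6 1; -1.5 18 80 -12 1; -1.5 27 120 -18 1; -1.5 36 160 -24 1; -1.5 47 200 -30 1; -1.5 47 210.5 -33.5 1; -1.5 47 210.5 -33.5 1; -1.5 47 210.5 -33.5 1; -1.5 47 210.5 -33.5 1",
)

```text
clock: 6.78
position: [475.5, -132.9, 149.1]
ee_rot: [0.692, 0.15, -0.69, 0.15]
contact_force: [0.1, 0.3, -0.0]
gripper_width: -0.1
```

```bash
python3 snap.py w5; python3 rd.py 3;python3 lev.py w5
```

```text
6.8333 [ 475.52 -132.81  148.69] [-0.29 -0.75 -0.06] [ 0.057  0.244 -0.428  0.    -0.897  0.37 ]
[[0.0017, 0.4145, -0.9101], [-0.0003, -0.9101, -0.4145], [-1.0, 0.001, -0.0015]]
t 6.933
P [475.304, -132.825, 148.416]
sP [0.18, 0.013, 0.214]
F [-0.11, -0.668, 0.484]
sF [0.154, 0.28, 0.56]
T [-0.025, 0.018, 0.025]
M [[0.001, 0.414, -0.91], [-0.0, -0.91, -0.414], [-1.0, 0.001, -0.001]]
J [0.057, 0.244, -0.428, 0.0, -0.898, 0.37]
phi -65.514
w5 B pca -64.8 hub->centroid -63.9 dist 24.2 len 23.7 467
w5 D pca 112.8 hub->centroid 109.7 dist 33.2 len 36.6 336
```

View pics/w5.png

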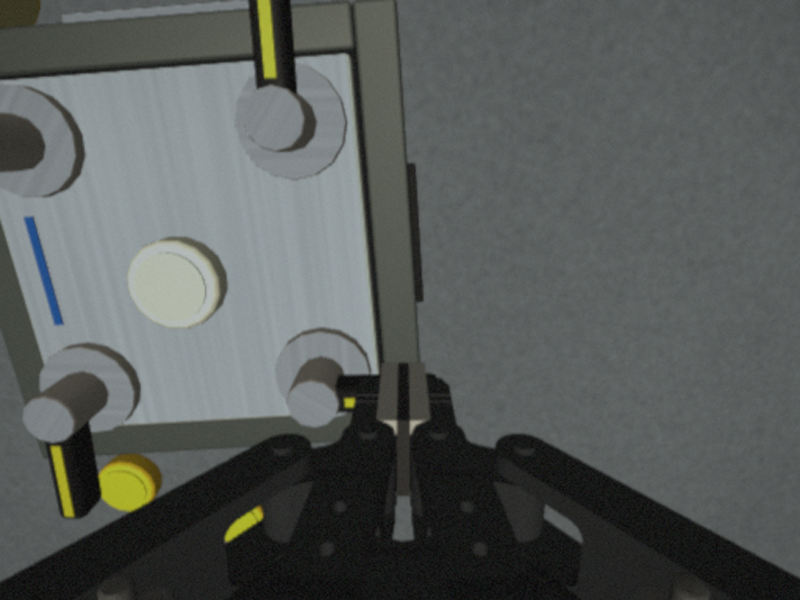

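>>> apply_moves(
  targets="30 0 0 0 1; 51.5 0 0 0 1; 51.5 0 0 0 1; 51.5 -2 -1.5 0 1; 51.5 -4 -1.5 0 1; 51.5 -6 -1.5 0 1; 51.5 -7 -1.5 0 1; 51.5 -7 -1.5 0 1; 51.5 -7 -1.5 0 1",
)

```text
clock: 7.68
position: [472.6, -125.9, 97.6]
ee_rot: [0.692, 0.15, -0.69, 0.15]
contact_force: [-0.6, -0.5, -0.9]
gripper_width: 0.0
```

```bash
python3 rd.py 3
```

```text
t 7.783
P [472.518, -125.91, 97.414]
sP [0.084, 0.048, 0.135]
F [-0.483, -0.105, -0.364]
sF [0.394, 0.33, 0.41]
T [-0.003, 0.035, -0.003]
M [[0.001, 0.415, -0.91], [0.0, -0.91, -0.415], [-1.0, 0.0, -0.001]]
J [0.073, 0.305, -0.501, 0.0, -0.764, 0.355]
phi -65.494
```

>>> apply_moves(
  targets="0 -2.7 2.1 4 1; 0 -5.5 3.5 8 1; 0 -8.3 4.7 12 1; 0 -11.1 5.2 16 1; 0 -14 5.5 20 1; 0 -16.9 5.6 24 1; 0 -19.8 5.5 28 1; 0 -22 5.2 31 1; 0 -24 4.9 34 1; 0 -24 4.9 34 1",
)

```text
clock: 8.62
position: [457.5, -106.2, 96.8]
ee_rot: [-0.704, 0.059, 0.705, 0.059]
contact_force: [-0.5, -0.7, -0.3]
gripper_width: -0.0
```

```bash
python3 snap.py w6; python3 rd.py 4;python3 lev.py w6
```

```text
8.6667 [ 457.69 -106.21   96.86] [-0.03 -0.61  0.48] [ 0.119  0.278 -0.545  0.    -0.748 -0.284]
[[-0.0001, -0.164, -0.9865], [-0.0, -0.9865, 0.164], [-1.0, 0.0, 0.0001]]
t 8.817
P [457.844, -106.236, 96.9]
sP [0.108, 0.013, 0.024]
F [-0.226, -0.199, 0.027]
sF [0.146, 0.828, 0.46]
T [-0.062, 0.047, -0.008]
M [[0.0, -0.164, -0.986], [-0.0, -0.986, 0.164], [-1.0, -0.0, -0.0]]
J [0.119, 0.278, -0.545, 0.0, -0.748, -0.284]
phi -99.439
```

View pics/w6.png

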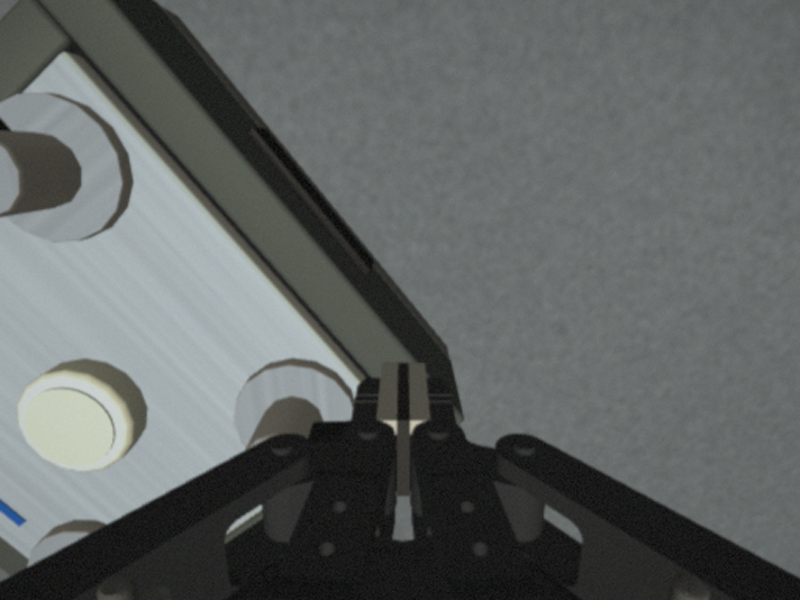

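```bash
python3 snap.py t1 top;python3 snap.py s1 scene; python3 - <<'E'
import cv2,numpy as np
a=np.load("pics/t1.npz")["img"][110:270,220:370];b=np.load("pics/s1.npz")["img"][140:260,150:300]
cv2.imwrite("pics/ts1.png",cv2.cvtColor(np.hstack([cv2.resize(a,(400,427),interpolation=2),cv2.resize(b,(400,427),interpolation=2)]),cv2.COLOR_RGB2BGR))
E
```

```text
8.8667 [ 457.95 -106.23   96.9 ] [-0.39 -0.74 -0.97] [ 0.119  0.278 -0.545  0.    -0.748 -0.284]
[[0.0002, -0.1645, -0.9864], [0.0, -0.9864, 0.1645], [-1.0, -0.0, -0.0002]]
8.9167 [ 457.92 -106.25   96.87] [-0.69 -0.1   0.19] [ 0.119  0.278 -0.545  0.    -0.748 -0.284]
[[0.0001, -0.1647, -0.9863], [0.0, -0.9863, 0.1647], [-1.0, -0.0, -0.0001]]
```

View pics/ts1.png

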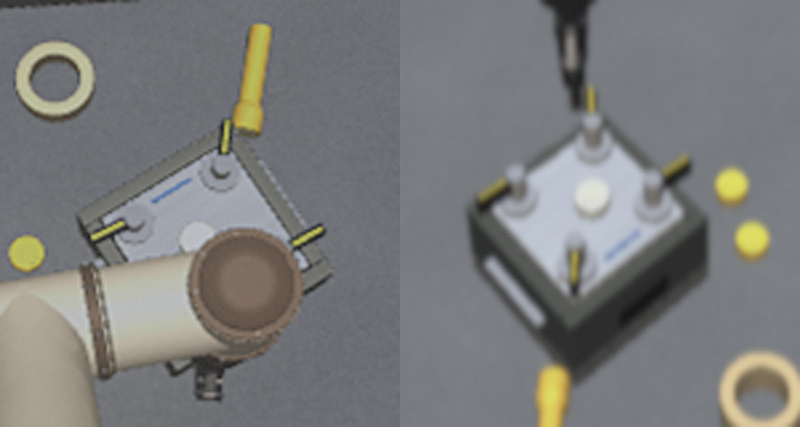

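```bash
python3 - <<'E'
from loc import *
from plan import H
for n,c in (("scene0","scene"),("s1","scene")):
    d=np.load(f"pics/{n}.npz"); hsv=cv2.cvtColor(d["img"],cv2.COLOR_RGB2HSV)
    m=((hsv[...,0]>20)&(hsv[...,0]<40)&(hsv[...,1]>80)&(hsv[...,2]>60)).astype(np.uint8)
    k,l,s,ce=cv2.connectedComponentsWithStats(m)
    for i in range(1,k):
        if s[i,4]<8:continue
        v,u=np.nonzero(l==i)
        P=np.array([ray(d,a,b,111)[:2] for a,b in zip(u,v)]); cc=P.mean(0)
        w,V=np.linalg.eigh(np.cov(P.T));e=V[:,1]
        L=min(H,key=lambda q:np.hypot(*(cc-H[q]))); q=cc-H[L]
        if np.hypot(*q)>50: continue
        if e@q<0:e=-e
        print(n,L,cc.round(1),"pca",np.degrees(np.arctan2(e[1],e[0])).round(1),"hub->c",np.degrees(np.arctan2(q[1],q[0])).round(1),np.hypot(*q).round(1),s[i,4])
E
```

```text
scene0 C [ 468.9 -109.7] pca -159.0 hub->c -153.8 32.5 18
scene0 D [582.9 -12.5] pca 116.0 hub->c 111.1 32.4 25
scene0 B [ 563.2 -218.7] pca -62.2 hub->c -64.9 29.6 30
scene0 A [ 676.  -128.2] pca 21.2 hub->c 21.1 30.8 27
s1 C [465.5 -91.4] pca 170.8 hub->c 173.1 32.8 18
s1 D [583.3 -12.6] pca 115.0 hub->c 110.6 32.2 24
s1 B [ 563.5 -218.9] pca -63.7 hub->c -64.5 29.9 29
s1 A [ 678.1 -144.7] pca -8.8 hub->c -9.9 31.4 25
```

```bash
python3 - <<'E'
from arc import *
p,ph=goal("D",112.7,24); P=np.array([456.3,-116.1,147]); print(p,ph,tool(P,-99.4,p,148,ph))
p,ph=goal("D",112.7,17); print(p,ph,arc("D",p,ph,[4,8,12,16,20,24,28,31,34,34]))
E
```

```text
[557.79465624 -16.90529762] 22.69999999999999 [  -1.  -114.4  -83.9 -122.1]
[564.25242287 -14.20395532] 22.69999999999999 0 2.7 -1.1 4 1; 0 5.5 -2.0 8 1; 0 8.3 -2.7 12 1; 0 11.1 -3.2 16 1; 0 14.0 -3.5 20 1; 0 16.9 -3.6 24 1; 0 19.8 -3.5 28 1; 0 22.0 -3.3 31 1; 0 24.2 -3.0 34 1; 0 24.2 -3.0 34 1
```

>>> apply_moves(
  targets="0 5 0 0 1; 0 10 0 0 1; -25 10 0 0 1; -50 10 0 0 1; -50 10 0 -7 1; -50 10 0 -14 1; -50 10 0 -21 1; -50 10 0 -28 1; -50 10 0 -35 1; -50 10 0 -42 1",
)

```text
clock: 9.75
position: [456.1, -116.5, 146.8]
ee_rot: [0.678, 0.2, -0.678, 0.2]
contact_force: [-0.2, -0.1, 0.4]
gripper_width: 0.2
```

>>> apply_moves(
  targets="-1 -6 -28 -7.1 1; -1 -12 -56 -14.2 1; -1 -18 -84 -21.3 1; -1 -24 -112 -28.4 1; -1 -29 -139 -35.5 1; -1 -29 -139 -42.6 1; -1 -29 -139 -49.7 1; -1 -29 -139 -56.8 1; -1 -29 -139 -63.9 1; -1 -29 -139 -71 1",
)

```text
clock: 10.58
position: [557.8, -17.4, 147.6]
ee_rot: [0.436, 0.557, -0.436, 0.556]
contact_force: [1.1, -0.4, -0.1]
gripper_width: -0.1
```

>>> apply_moves(
  targets="0 0 0 -7 1; 0 0 0 -9.1 1; 0 0 0 -9.1 1; 0 0 0 -9.1 1",
)

```text
clock: 10.92
position: [557.8, -17.3, 147.7]
ee_rot: [0.393, 0.588, -0.393, 0.588]
contact_force: [-0.2, 0.1, 0.3]
gripper_width: 0.0
```

```bash
python3 snap.py w7; python3 rd.py 3;python3 lev.py w7
```

```text
10.9667 [557.8  -17.21 147.76] [-0.16 -0.12  0.17] [ 0.26   0.347 -0.276 -0.    -0.947  1.704]
[[-0.0001, 0.9238, 0.3829], [0.0, 0.3829, -0.9238], [-1.0, -0.0001, -0.0001]]
t 11.067
P [557.803, -17.162, 147.758]
sP [0.01, 0.044, 0.004]
F [-0.044, 0.104, 0.362]
sF [0.364, 0.376, 0.64]
T [-0.042, 0.003, 0.003]
M [[-0.0, 0.924, 0.383], [-0.0, 0.383, -0.924], [-1.0, -0.0, -0.0]]
J [0.26, 0.347, -0.276, -0.0, -0.947, 1.704]
phi 22.53
w7 D pca 112.6 hub->centroid 114.2 dist 31.5 len 37.1 501
```

View pics/w7.png

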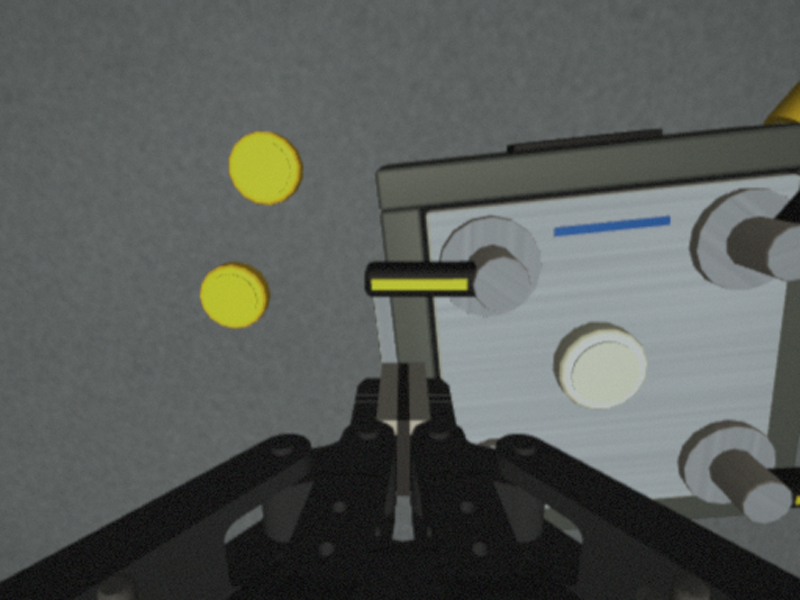

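Lever D lies level in view at (420,283), just like lever A did, so I'll use the same descent and arc.

>>> apply_moves(
  targets="30 0 0 0 1; 50.5 0 0 0 1; 50.5 0 0 0 1; 50.5 2 0 0 1; 50.5 4 0 0 1; 50.5 6 0 0 1; 50.5 7 0 0 1; 50.5 7 0 0 1; 50.5 7 0 0 1",
)

```text
clock: 11.82
position: [564.7, -14.1, 98.0]
ee_rot: [0.393, 0.588, -0.392, 0.589]
contact_force: [0.4, 0.2, 0.3]
gripper_width: -0.2
```

```bash
python3 rd.py 3
```

```text
t 11.917
P [564.56, -14.125, 97.831]
sP [0.128, 0.037, 0.144]
F [0.254, 0.34, 0.246]
sF [0.077, 0.145, 0.462]
T [0.018, 0.008, 0.031]
M [[0.001, 0.923, 0.384], [0.0, 0.384, -0.923], [-1.0, 0.001, 0.0]]
J [0.262, 0.415, -0.318, 0.0, -0.837, 1.703]
phi 22.598
```

>>> apply_moves(
  targets="0.5 2.7 -1.1 4 1; 0.5 5.5 -2 8 1; 0.5 8.3 -2.7 12 1; 0.5 11.1 -3.2 16 1; 0.5 14 -3.5 20 1; 0.5 16.9 -3.6 24 1; 0.5 19.8 -3.5 28 1; 0.5 22 -3.3 31 1; 0.5 24 -3 33.6 1; 0.5 24 -3 33.6 1",
)

```text
clock: 12.75
position: [584.8, -2.2, 96.4]
ee_rot: [-0.545, -0.45, 0.546, -0.449]
contact_force: [-0.1, -0.6, 0.4]
gripper_width: 0.0
```

```bash
python3 snap.py w8; python3 rd.py 3;python3 lev.py w8;python3 - <<'E'
from arc import *
P=np.array([0,0,0.]);
E
```

```text
12.8 [584.88  -2.26  96.52] [ 0.04  0.56 -1.08] [ 0.273  0.446 -0.266 -0.    -0.859  1.107]
[[-0.0011, 0.9818, -0.1901], [-0.0001, -0.1901, -0.9818], [-1.0, -0.0011, 0.0003]]
t 12.9
P [584.881, -2.269, 96.586]
sP [0.003, 0.01, 0.055]
F [-0.725, 0.836, -0.849]
sF [0.546, 0.306, 0.411]
T [0.033, 0.235, 0.034]
M [[-0.001, 0.982, -0.19], [-0.0, -0.19, -0.982], [-1.0, -0.001, 0.0]]
J [0.273, 0.446, -0.267, -0.0, -0.859, 1.107]
phi -10.951
w8 D pca 80.5 hub->centroid 81.4 dist 31.5 len 36.8 844
```

View pics/w8.png

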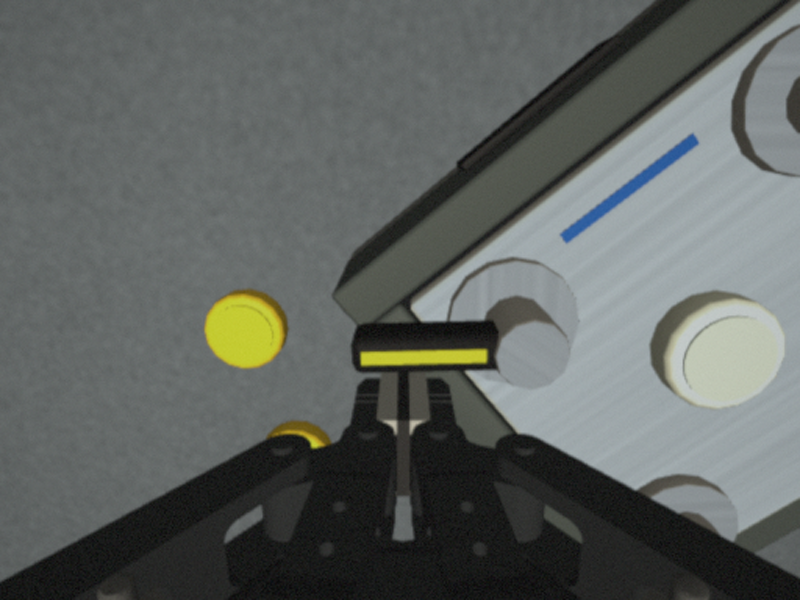

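```bash
python3 - <<'E'
from arc import *
P=np.array([584.9,-2.3,96.6]); a=np.radians(-11); P=P+np.r_[-10*np.cos(a),-10*np.sin(a),50]
p,ph=goal("B",-64.6,24); print(P,p,ph,tool(P,-11,p,148,ph))
E
```

```text
[ 5.75083728e+02 -3.91910046e-01  1.46600000e+02] [ 588.5795821  -215.93229793] 25.399999999999977 [ -1.4  54.4 209.  -36.4]
```

>>> apply_moves(
  targets="0 1 -0 1.2 1; 0 1 0 1.2 1; 0 -5 0 0 1; 0 -10 0 0 1; -25 -10 0 0 1; -50 -10 0 0 1; -50 -10 0 0 1",
)

```text
clock: 13.48
position: [578.5, 0.1, 152.4]
ee_rot: [0.548, 0.448, -0.542, 0.453]
contact_force: [0.7, 0.3, 0.7]
gripper_width: 0.1
```

>>> apply_moves(
  targets="-1.5 10 40 -7 1; -1.5 20 80 -14 1; -1.5 30 120 -21 1; -1.5 40 160 -28 1; -1.5 54.4 200 -35 1; -1.5 54.4 209 -36.4 1; -1.5 54.4 209 -36.4 1; -1.5 54.4 209 -36.4 1; -1.5 54.4 209 -36.4 1",
)

```text
clock: 14.23
position: [588.7, -215.4, 148.3]
ee_rot: [0.378, 0.598, -0.378, 0.598]
contact_force: [0.3, 0.8, 0.7]
gripper_width: -0.3
```

```bash
python3 snap.py w9; python3 rd.py 3;python3 lev.py w9
```

```text
14.2833 [ 588.86 -214.89  148.35] [ 0.62  0.1  -0.3 ] [-0.092  0.454 -0.101 -0.    -1.016  2.107]
[[0.0001, 0.9031, 0.4294], [0.0001, 0.4294, -0.9031], [-1.0, 0.0001, -0.0001]]
t 14.383
P [588.998, -214.689, 148.469]
sP [0.107, 0.146, 0.085]
F [0.658, 0.095, -0.099]
sF [0.049, 0.029, 0.173]
T [0.015, 0.002, -0.004]
M [[0.0, 0.903, 0.43], [0.0, 0.43, -0.903], [-1.0, 0.0, 0.0]]
J [-0.092, 0.454, -0.101, -0.0, -1.016, 2.107]
phi 25.459
w9 A pca -11.7 hub->centroid -10.4 dist 27.2 len 31.5 593
w9 C pca 172.7 hub->centroid 171.0 dist 31.7 len 36.9 337
```

View pics/w9.png

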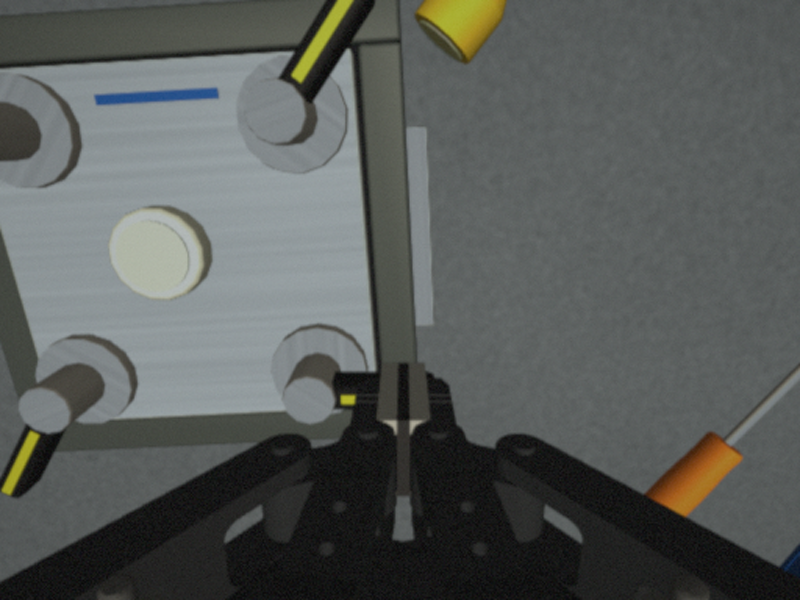

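>>> apply_moves(
  targets="30 0 0 0 1; 51.5 0 0 0 1; 51.5 0 0 0 1; 51.5 -2 0.5 0 1; 51.5 -4 0.5 0 1; 51.5 -6 0.5 0 1; 51.5 -7.5 0.5 0 1; 51.5 -7.5 0.5 0 1; 51.5 -7.5 0.5 0 1",
)

```text
clock: 15.13
position: [583.0, -219.7, 97.9]
ee_rot: [0.378, 0.597, -0.378, 0.598]
contact_force: [-0.3, -0.1, 0.8]
gripper_width: 0.2
```

```bash
python3 rd.py 3
```

```text
t 15.233
P [582.993, -219.652, 97.704]
sP [0.005, 0.046, 0.161]
F [0.339, 0.103, 0.51]
sF [0.422, 0.356, 0.275]
T [0.094, -0.201, 0.012]
M [[0.002, 0.903, 0.429], [-0.0, 0.429, -0.903], [-1.0, 0.002, 0.001]]
J [-0.101, 0.499, -0.169, 0.0, -0.901, 2.115]
phi 25.396
```

>>> apply_moves(
  targets="0 -2.7 1.4 4 1; 0 -5.5 2.2 8 1; 0 -8.3 2.9 12 1; 0 -11.1 3.4 16 1; 0 -14 3.7 20 1; 0 -16.9 3.8 24 1; 0 -19.8 3.7 28 1; 0 -22 3.5 31 1; 0 -24.3 3.2 34.2 1; 0 -24.3 3.2 34.2 1",
)

```text
clock: 16.07
position: [561.7, -232.9, 96.8]
ee_rot: [0.537, 0.46, -0.537, 0.46]
contact_force: [0.3, 0.9, -0.5]
gripper_width: -0.1
```

```bash
python3 rd.py 4
```

```text
t 16.217
P [561.7, -232.887, 96.78]
sP [0.027, 0.026, 0.017]
F [0.229, 0.123, -0.016]
sF [0.04, 0.519, 0.562]
T [-0.028, -0.058, -0.004]
M [[-0.0, 0.988, -0.153], [0.0, -0.153, -0.988], [-1.0, -0.0, 0.0]]
J [-0.127, 0.479, -0.207, 0.0, -0.885, 1.545]
phi -8.772
```

>>> apply_moves(
  targets="0 5 0 0 1; 0 10 0 0 1; -30 10 0 0 1; -60 10 0 0 1; -60 10 0 7 1; -60 10 0 14 1; -60 10 0 21 1; -60 10 0 28 1; -60 10 0 35 1; -60 10 0 42 1",
)

```text
clock: 17.05
position: [572.2, -234.4, 156.8]
ee_rot: [0.667, 0.235, -0.667, 0.235]
contact_force: [0.3, 0.4, 0.4]
gripper_width: 0.2
```

```bash
python3 snap.py w10; python3 rd.py 2;python3 lev.py w10; python3 - <<'E'
from arc import *
P=np.array([571.6,-234.4,157.]); 
p,ph=goal("A",-11.5,24); print(P,p,ph,tool(P,-8.8+-42,p,147,ph))
E
```

```text
17.1 [ 572.21 -234.41  156.76] [ 0.38 -0.54 -0.1 ] [-0.127  0.433 -0.113  0.    -1.025  0.802]
[[-0.0, 0.6247, -0.7808], [-0.0, -0.7808, -0.6247], [-1.0, 0.0, 0.0]]
t 17.15
P [572.193, -234.405, 156.76]
sP [0.016, 0.006, 0.005]
F [-0.079, -0.519, -0.042]
sF [0.457, 0.019, 0.053]
T [0.014, 0.013, 0.02]
M [[-0.0, 0.629, -0.778], [-0.0, -0.778, -0.629], [-1.0, 0.0, 0.0]]
J [-0.127, 0.433, -0.113, 0.0, -1.025, 0.807]
phi -51.051
w10 A pca -13.0 hub->centroid -12.5 dist 32.0 len 38.2 532
[ 571.6 -234.4  157. ] [ 689.2219692 -123.3577886] -101.5 [  10.   -11.7 -161.3   50.7]
```

View pics/w10.png

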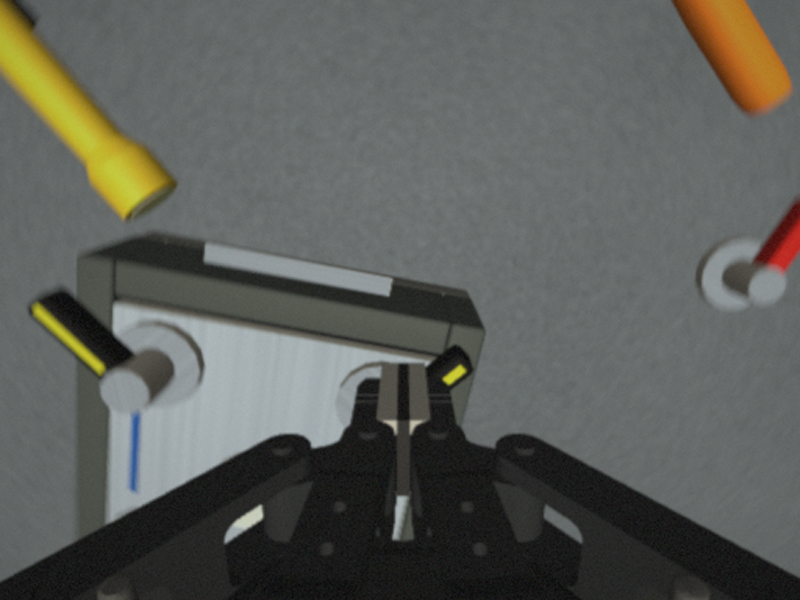

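>>> apply_moves(
  targets="0 -3 -40 7 1; 0 -6 -80 14 1; 0 -9 -120 21 1; 5 -12 -161 28 1; 10 -12 -161 35 1; 10 -12 -161 42 1; 10 -12 -161 49 1; 10 -12 -161 50.5 1; 10 -12 -161 50.5 1; 10 -12 -161 50.5 1",
)

```text
clock: 17.98
position: [689.1, -123.3, 146.6]
ee_rot: [-0.704, 0.068, 0.704, 0.068]
contact_force: [-0.4, -0.8, 0.4]
gripper_width: 0.4
```

```bash
cat > sc.py <<'E'
import sys
from loc import *
from plan import H
def sc(n,z=110,quiet=0):
    d=np.load(f"pics/{n}.npz"); hsv=cv2.cvtColor(d["img"],cv2.COLOR_RGB2HSV); o={}
    m=((hsv[...,0]>20)&(hsv[...,0]<40)&(hsv[...,1]>80)&(hsv[...,2]>60)).astype(np.uint8)
    k,l,s,ce=cv2.connectedComponentsWithStats(m)
    for i in range(1,k):
        if s[i,4]<8:continue
        v,u=np.nonzero(l==i)
        P=np.array([ray(d,a,b,z)[:2] for a,b in zip(u,v)]); cc=P.mean(0)
        w,V=np.linalg.eigh(np.cov(P.T));e=V[:,1]
        L=min(H,key=lambda q:np.hypot(*(cc-H[q]))); q=cc-H[L]
        if np.hypot(*q)>50: continue
        if e@q<0:e=-e
        print(n,L,"pca",np.degrees(np.arctan2(e[1],e[0])).round(1),"hub->c",np.degrees(np.arctan2(q[1],q[0])).round(1),np.hypot(*q).round(1),s[i,4])
for a in sys.argv[1:]: sc(a)
E
python3 snap.py s2 scene; python3 sc.py scene0 s2; python3 snap.py w11; python3 rd.py 3;python3 lev.py w11
```

```text
18.0333 [ 689.06 -123.34  146.68] [-0.58 -0.16 -0.27] [ 0.053  0.572  0.101  0.    -1.1   -0.248]
[[-0.0001, -0.1935, -0.9811], [-0.0, -0.9811, 0.1935], [-1.0, 0.0001, 0.0001]]
scene0 C pca -159.0 hub->c -154.9 33.6 18
scene0 D pca 116.0 hub->c 112.9 33.0 25
scene0 B pca -62.2 hub->c -67.0 29.1 30
scene0 A pca 21.2 hub->c 22.1 29.9 27
s2 B pca -101.0 hub->c -97.7 29.0 28
s2 D pca 75.6 hub->c 74.5 31.3 32
s2 A pca -8.8 hub->c -10.0 30.3 25
18.0833 [ 689.01 -123.37  146.77] [-0.08  0.32 -0.96] [ 0.053  0.571  0.101  0.    -1.1   -0.248]
[[-0.0, -0.1941, -0.981], [-0.0, -0.981, 0.1941], [-1.0, 0.0, 0.0]]
t 18.183
P [688.98, -123.387, 146.809]
sP [0.025, 0.012, 0.029]
F [-0.024, 0.039, -0.545]
sF [0.501, 0.545, 0.305]
T [-0.006, -0.004, -0.029]
M [[0.0, -0.195, -0.981], [-0.0, -0.981, 0.195], [-1.0, 0.0, -0.0]]
J [0.053, 0.571, 0.101, 0.0, -1.1, -0.249]
phi -101.216
w11 A pca -11.1 hub->centroid -10.8 dist 30.3 len 36.5 494
```

View pics/w11.png

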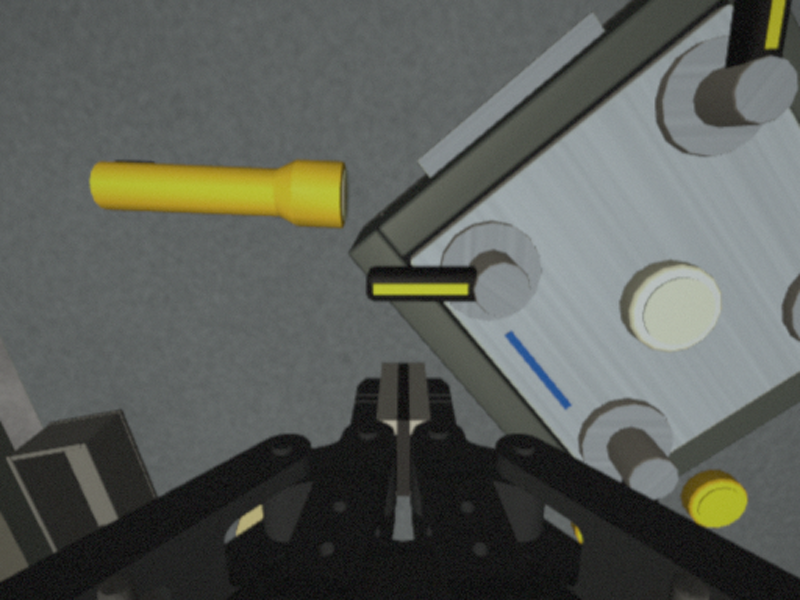

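```bash
cat > pf.py <<'E'
import sys
from rd import *
from plan import S,H
l=sys.argv[1]; n=int(sys.argv[2]) if len(sys.argv)>2 else 2
a=avg(n); d=S[l]*a["M"][:2,1]
ft=np.array([-a["T"][1],a["T"][0]])/0.25
q=a["P"][:2]-np.array(H[l]); ph=np.radians(a["phi"]+90*S[l]); e=np.array([np.cos(ph),np.sin(ph)]); nn=np.array([-e[1],e[0]])
print(f"t {a['t']:.2f} thT {np.degrees(ph):.1f} r {q@e:.1f} off {q@nn:.1f} z {a['P'][2]:.1f} | pushF {-a['F'][:2]@d:.2f} pushT {-ft@d:.2f} latT {ft@e:.2f} Fz {a['F'][2]:.2f} Mz {a['T'][2]:.3f}")
open("pics/log.txt","a").write(f"{l} {a['t']:.2f} {np.degrees(ph):.2f} {q@e:.2f} {q@nn:.2f} {-ft@d:.3f} {a['T'][2]:.3f}\n")
E
```

>>> apply_moves(
  targets="30 0 0 0 1; 52 0 0 0 1; 52 0 0 0 1; 52 2 0 0 1; 52 4 0 0 1; 52 6 0 0 1; 52 7 0 0 1; 52 7 0 0 1",
)

```text
clock: 18.85
position: [688.7, -130.3, 96.6]
ee_rot: [0.705, -0.069, -0.702, -0.07]
contact_force: [0.8, 0.2, 0.7]
gripper_width: 0.2
```

```bash
python3 pf.py A
```

```text
t 18.90 thT -11.3 r 38.8 off 16.9 z 96.4 | pushF 0.54 pushT 0.85 latT 0.39 Fz 0.54 Mz -0.026
```

>>> apply_moves(
  targets="0 1.7 -0.7 2.5 1; 0 3.4 -1.3 5 1; 0 3.4 -1.3 5 1",
)

```text
clock: 19.15
position: [688.8, -133.7, 95.7]
ee_rot: [0.701, -0.1, -0.699, -0.101]
contact_force: [0.4, 2.0, 2.1]
gripper_width: -0.3
```

```bash
python3 pf.py A
```

```text
t 19.20 thT -16.3 r 38.3 off 17.1 z 95.6 | pushF 1.55 pushT 1.61 latT 0.46 Fz 1.42 Mz -0.018
```

>>> apply_moves(
  targets="0 1.7 -0.7 2.5 1; 0 3.4 -1.3 5 1; 0 3.4 -1.3 5 1",
)

```text
clock: 19.45
position: [688.9, -137.3, 95.2]
ee_rot: [0.695, -0.13, -0.695, -0.131]
contact_force: [1.5, 1.8, 0.6]
gripper_width: -0.2
```

```bash
python3 pf.py A
```

```text
t 19.50 thT -21.2 r 38.1 off 17.0 z 95.2 | pushF 1.90 pushT 1.93 latT 0.85 Fz 0.58 Mz 0.001
```

>>> apply_moves(
  targets="0 1.7 -0.7 2.5 1; 0 3.4 -1.3 5 1; 0 3.4 -1.3 5 1",
)

```text
clock: 19.75
position: [688.7, -140.9, 94.9]
ee_rot: [0.689, -0.16, -0.688, -0.161]
contact_force: [1.7, 1.1, 0.6]
gripper_width: -0.1
```

```bash
python3 pf.py A
```

```text
t 19.80 thT -26.2 r 38.0 off 16.9 z 94.9 | pushF 1.78 pushT 2.22 latT 1.12 Fz 0.41 Mz -0.028
```

>>> apply_moves(
  targets="0 1.7 -0.7 2.5 1; 0 3.4 -1.3 5 1; 0 3.4 -1.3 5 1",
)

```text
clock: 20.05
position: [688.3, -144.6, 94.6]
ee_rot: [0.681, -0.19, -0.681, -0.191]
contact_force: [2.3, 0.7, -1.4]
gripper_width: 0.2
```

```bash
python3 pf.py A
```

```text
t 20.10 thT -31.2 r 37.9 off 16.8 z 94.6 | pushF 1.75 pushT 2.44 latT 1.44 Fz -1.42 Mz 0.009
```

>>> apply_moves(
  targets="0 1.7 -0.7 2.5 1; 0 3.4 -1.3 5 1; 0 3.4 -1.3 5 1",
)

```text
clock: 20.35
position: [687.7, -148.0, 94.5]
ee_rot: [0.672, -0.22, -0.672, -0.22]
contact_force: [3.0, 2.1, -2.2]
gripper_width: 0.1
```

```bash
python3 pf.py A
```

```text
t 20.40 thT -36.2 r 37.8 off 16.9 z 94.5 | pushF 3.30 pushT 3.63 latT 1.44 Fz -2.24 Mz 0.020
```

>>> apply_moves(
  targets="0 1.7 -0.7 2.5 1; 0 3.4 -1.3 5 1; 0 3.4 -1.3 5 1",
)

```text
clock: 20.65
position: [686.9, -151.2, 94.4]
ee_rot: [0.662, -0.249, -0.662, -0.249]
contact_force: [3.6, 2.8, -1.8]
gripper_width: 0.3
```

```bash
python3 pf.py A
```

```text
t 20.70 thT -41.2 r 37.7 off 17.1 z 94.4 | pushF 3.97 pushT 5.36 latT 1.16 Fz -2.27 Mz 0.042
```

>>> apply_moves(
  targets="0 1.2 -0.5 1.8 1; 0 2.5 -1 3.7 1; 0 2.5 -1 3.7 1",
)

```text
clock: 20.95
position: [686.1, -153.5, 94.4]
ee_rot: [0.654, -0.27, -0.653, -0.271]
contact_force: [3.8, 4.1, -3.3]
gripper_width: 0.4
```

```bash
python3 pf.py A 4; python3 snap.py w12; python3 lev.py w12
```

```text
t 21.10 thT -44.9 r 37.6 off 17.3 z 94.4 | pushF 5.16 pushT 6.14 latT 0.61 Fz -3.09 Mz -0.013
21.15 [ 686.01 -153.57   94.35] [ 4.1   2.57 -3.73] [ 0.009  0.622  0.053 -0.001 -1.    -0.791]
[[0.0008, -0.7053, -0.7089], [0.0007, -0.7089, 0.7053], [-1.0, -0.0011, -0.0001]]
w12 A pca -45.6 hub->centroid -47.1 dist 30.4 len 35.9 812
```

```bash
python3 - <<'E'
from arc import *
P=np.array([693,-146.5,154.4]); 
p,ph=goal("C",-187.3,24); print(P,p,ph,tool(P,-134.9,p,147,ph))
E
```

```text
[ 693.  -146.5  154.4] [ 457.25846058 -114.2770115 ] -97.30000000000001 [  7.4 143.6 189.7 -37.6]
```

>>> apply_moves(
  targets="0 -5 0 0 1; 0 -10 0 0 1; -30 -10 0 0 1; -60 -10 0 0 1; -60 -10 0 0 1",
)

```text
clock: 21.57
position: [695.8, -148.4, 162.5]
ee_rot: [0.658, -0.27, -0.65, -0.27]
contact_force: [0.5, 0.1, 2.2]
gripper_width: -0.0
```

>>> apply_moves(
  targets="0 24 31 -6 1; 0 48 62 -12 1; 0 72 93 -18 1; 0 96 124 -24 1; 0 120 155 -30 1; 7 143.5 189.5 -37 1; 7 143.5 189.5 -37.6 1; 7 143.5 189.5 -37.6 1; 7 143.5 189.5 -37.6 1",
)

```text
clock: 22.32
position: [457.8, -114.9, 148.9]
ee_rot: [0.706, -0.046, -0.705, -0.045]
contact_force: [0.5, 0.4, 0.3]
gripper_width: 0.2
```

```bash
python3 pf.py C 3; python3 snap.py w13; python3 lev.py w13
```

```text
t 22.42 thT -187.4 r 36.7 off 24.5 z 148.7 | pushF 0.12 pushT 0.08 latT -0.18 Fz 0.29 Mz 0.002
22.4667 [ 458.82 -114.78  148.3 ] [ 0.04 -0.53 -0.59] [ 0.1    0.211 -0.475  0.    -0.884 -0.23 ]
[[0.0013, -0.1291, -0.9916], [-0.0002, -0.9916, 0.1291], [-1.0, 0.0, -0.0014]]
w13 B pca -98.9 hub->centroid -100.2 dist 30.9 len 36.7 690
```

View pics/w13.png

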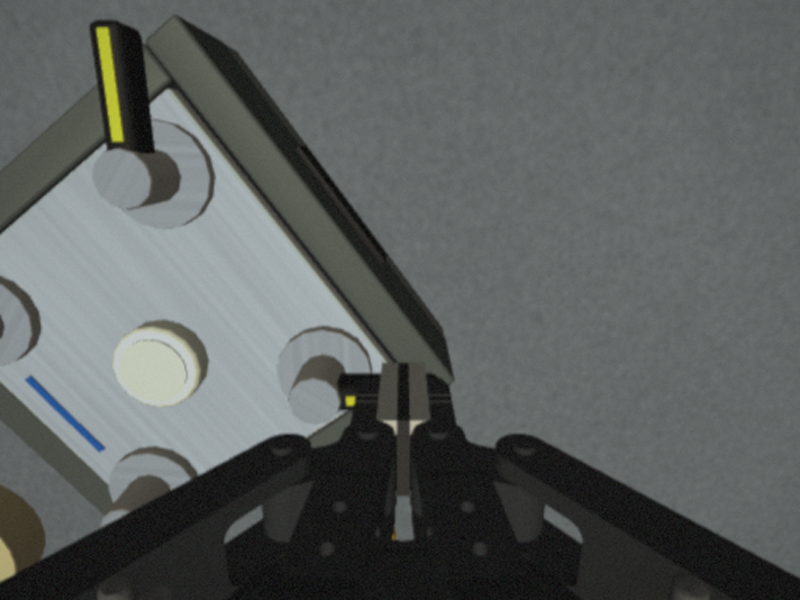

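>>> apply_moves(
  targets="30 0 1 0 1; 53 0 1 0 1; 53 0 1 0 1; 53 -2 1 0 1; 53 -4 1 0 1; 53 -6 1 0 1; 53 -7 1 0 1; 53 -7 1 0 1",
)

```text
clock: 23.13
position: [457.9, -107.3, 95.8]
ee_rot: [0.706, -0.045, -0.705, -0.046]
contact_force: [0.7, -0.0, -0.2]
gripper_width: -0.1
```

```bash
python3 pf.py C
```

```text
t 23.18 thT -187.4 r 38.3 off 17.1 z 95.8 | pushF 0.03 pushT 0.04 latT 0.11 Fz -0.52 Mz -0.001
```

>>> apply_moves(
  targets="0 -1.7 0.7 2.5 1; 0 -3.4 1.3 5 1; 0 -3.4 1.3 5 1",
)

```text
clock: 23.43
position: [456.4, -104.0, 95.3]
ee_rot: [0.703, -0.077, -0.703, -0.077]
contact_force: [0.2, 0.3, -0.2]
gripper_width: 0.1
```

```bash
python3 pf.py C
```

```text
t 23.48 thT -192.4 r 38.8 off 17.4 z 95.3 | pushF 0.08 pushT 0.17 latT -0.04 Fz -0.14 Mz 0.009
```

>>> apply_moves(
  targets="0 -1.7 0.7 2.5 1; 0 -3.4 1.3 5 1; 0 -3.4 1.3 5 1",
)

```text
clock: 23.73
position: [455.7, -100.5, 95.0]
ee_rot: [0.699, -0.107, -0.699, -0.107]
contact_force: [-0.4, 0.1, -0.3]
gripper_width: -0.2
```

```bash
python3 pf.py C
```

```text
t 23.78 thT -197.3 r 38.9 off 17.6 z 95.0 | pushF -0.24 pushT 0.25 latT -0.25 Fz -0.21 Mz 0.042
```

```bash
python3 snap.py s3 scene; python3 sc.py scene0 s1 s3;  python3 - <<'E'
import cv2,numpy as np
b=np.load("pics/s3.npz")["img"][140:260,150:300]
cv2.imwrite("pics/s3c.png",cv2.cvtColor(cv2.resize(b,(750,600),interpolation=2),cv2.COLOR_RGB2BGR))
E
```

```text
23.8333 [ 455.68 -100.5    94.92] [-0.78 -0.56  0.53] [ 0.132  0.276 -0.555 -0.    -0.74  -0.434]
[[0.0001, -0.2974, -0.9547], [0.0001, -0.9547, 0.2974], [-1.0, -0.0001, -0.0001]]
scene0 C pca -159.0 hub->c -154.9 33.6 18
scene0 D pca 116.0 hub->c 112.9 33.0 25
scene0 B pca -62.2 hub->c -67.0 29.1 30
scene0 A pca 21.2 hub->c 22.1 29.9 27
s1 C pca 170.8 hub->c 173.1 34.1 18
s1 D pca 115.0 hub->c 112.4 32.8 24
s1 B pca -63.7 hub->c -66.6 29.4 29
s1 A pca -8.8 hub->c -10.0 30.3 25
s3 C pca 165.9 hub->c 164.9 32.8 20
s3 B pca -101.0 hub->c -97.7 29.0 28
s3 D pca 75.6 hub->c 74.5 31.3 32
s3 A pca -45.4 hub->c -38.1 35.3 32
```

View pics/s3c.png

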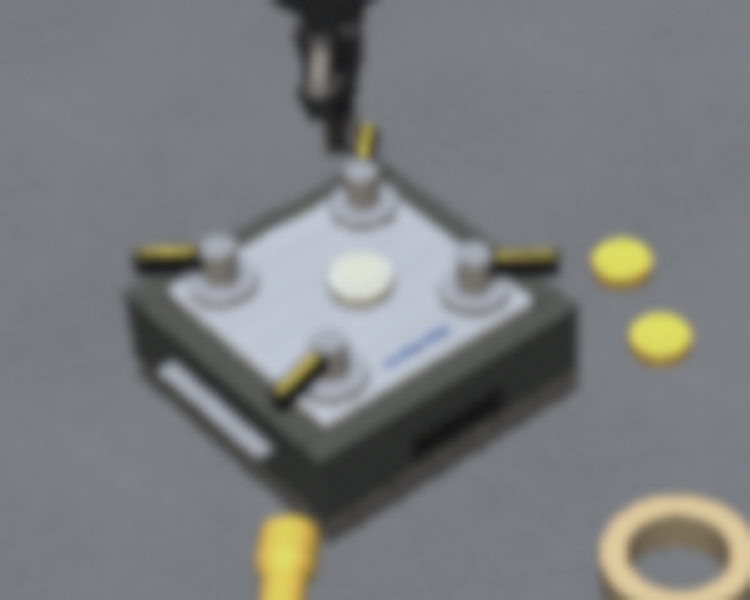

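>>> apply_moves(
  targets="0 -1.2 0.4 1.7 1; 0 -2.3 0.8 3.4 1; 0 -3.4 1.2 5 1",
)

```text
clock: 24.08
position: [455.2, -97.1, 94.7]
ee_rot: [-0.693, 0.138, 0.694, 0.137]
contact_force: [-0.0, -2.1, -1.1]
gripper_width: -0.1
```

```bash
python3 pf.py C 1;python3 pf.py C
```

```text
t 24.08 thT -202.4 r 38.9 off 18.0 z 94.7 | pushF 1.97 pushT 1.61 latT -0.18 Fz -1.08 Mz 0.073
t 24.13 thT -202.4 r 38.9 off 17.9 z 94.7 | pushF 1.30 pushT 1.27 latT -0.26 Fz -0.70 Mz 0.034
```

>>> apply_moves(
  targets="0 -1.2 0.4 1.7 1; 0 -2.3 0.8 3.4 1; 0 -3.4 1.2 5 1",
)

```text
clock: 24.38
position: [455.1, -93.5, 94.6]
ee_rot: [-0.686, 0.168, 0.687, 0.167]
contact_force: [-0.5, -1.0, -1.4]
gripper_width: 0.1
```

```bash
python3 pf.py C 1;python3 pf.py C
```

```text
t 24.38 thT -207.4 r 38.9 off 18.1 z 94.6 | pushF 1.12 pushT 1.77 latT -0.37 Fz -1.44 Mz -0.021
t 24.43 thT -207.4 r 38.9 off 18.1 z 94.6 | pushF 0.86 pushT 1.59 latT -0.07 Fz -1.37 Mz -0.021
```

Force is now readable, so I'll keep going.

>>> apply_moves(
  targets="0 -1.2 0.4 1.7 1; 0 -2.3 0.7 3.4 1; 0 -3.5 1 5 1",
)

```text
clock: 24.68
position: [455.3, -90.0, 94.4]
ee_rot: [-0.678, 0.198, 0.68, 0.197]
contact_force: [-1.7, -1.6, -1.5]
gripper_width: -0.1
```

```bash
python3 pf.py C 1;python3 pf.py C
```

```text
t 24.68 thT -212.4 r 38.9 off 18.3 z 94.4 | pushF 2.23 pushT 2.12 latT 0.48 Fz -1.47 Mz 0.028
t 24.73 thT -212.4 r 38.8 off 18.3 z 94.4 | pushF 1.84 pushT 1.87 latT 0.63 Fz -1.13 Mz 0.001
```

>>> apply_moves(
  targets="0 -1.2 0.4 1.7 1; 0 -2.3 0.7 3.4 1; 0 -3.5 1 5 1",
)

```text
clock: 24.98
position: [456.1, -86.5, 94.3]
ee_rot: [-0.669, 0.227, 0.671, 0.226]
contact_force: [-2.4, -0.7, -0.5]
gripper_width: -0.0
```

```bash
python3 pf.py C 1;python3 pf.py C
```

```text
t 24.98 thT -217.4 r 38.7 off 18.5 z 94.3 | pushF 2.04 pushT 2.50 latT 1.14 Fz -0.50 Mz 0.017
t 25.03 thT -217.4 r 38.6 off 18.3 z 94.3 | pushF 1.80 pushT 2.20 latT 1.08 Fz -0.84 Mz 0.001
```

>>> apply_moves(
  targets="0 -1.2 0.4 1.7 1; 0 -2.3 0.8 3.4 1; 0 -3.5 1.2 5 1",
)

```text
clock: 25.28
position: [457.0, -83.1, 94.3]
ee_rot: [-0.658, 0.256, 0.661, 0.255]
contact_force: [-3.3, -2.3, -0.3]
gripper_width: -0.0
```

```bash
python3 pf.py C 1;python3 pf.py C
```

```text
t 25.28 thT -222.4 r 38.5 off 18.7 z 94.3 | pushF 3.90 pushT 4.03 latT 0.65 Fz -0.33 Mz -0.033
t 25.33 thT -222.4 r 38.5 off 18.6 z 94.3 | pushF 3.49 pushT 3.48 latT 1.12 Fz -0.43 Mz -0.011
```

>>> apply_moves(
  targets="0 -1.2 0.4 1.7 1; 0 -2 0.8 3 1; 0 -2.8 1 4 1",
)

```text
clock: 25.58
position: [457.8, -80.4, 94.2]
ee_rot: [-0.648, 0.28, 0.651, 0.278]
contact_force: [-5.2, -2.2, -0.3]
gripper_width: 0.2
```

```bash
python3 pf.py C 1;python3 pf.py C
```

```text
t 25.58 thT -226.4 r 38.4 off 18.9 z 94.2 | pushF 5.29 pushT 6.08 latT 1.73 Fz -0.34 Mz 0.039
t 25.63 thT -226.4 r 38.5 off 18.8 z 94.2 | pushF 4.54 pushT 5.75 latT 1.95 Fz -0.84 Mz 0.075
```

>>> apply_moves(
  targets="0 -0.7 0.3 1 1; 0 -1.4 0.5 2 1",
)

```text
clock: 25.8
position: [458.2, -79.1, 94.1]
ee_rot: [-0.643, 0.291, 0.646, 0.289]
contact_force: [-5.2, -3.5, -0.5]
gripper_width: 0.1
```

```bash
python3 pf.py C 1;python3 pf.py C 3;  python3 snap.py w14; python3 - <<'E'
from arc import *
# C retreat then D
P=np.array([458.3,-79.1,94.2]);ph=-139-0.4
a=np.radians(ph);P=P+np.r_[10*np.cos(a),10*np.sin(a),60]
p,p2=goal("D",79.5,24);print(P,p,p2,tool(P,ph,p,147,p2))
E
```

```text
t 25.80 thT -228.4 r 38.5 off 19.0 z 94.1 | pushF 6.18 pushT 7.03 latT 1.60 Fz -0.52 Mz 0.074
t 25.90 thT -228.4 r 38.5 off 18.9 z 94.1 | pushF 5.60 pushT 6.40 latT 1.92 Fz -0.62 Mz 0.050
25.95 [458.37 -79.01  94.13] [-4.9  -1.4   0.03] [ 1.800e-01  2.770e-01 -5.560e-01 -1.000e-03 -7.430e-01 -1.024e+00]
[[-0.0047, -0.7475, -0.6642], [-0.0004, -0.6642, 0.7475], [-1.0, 0.0038, 0.0028]]
[450.70728693 -85.60774217 154.2       ] [577.92683219  -0.9626609 ] -10.5 [   7.2 -151.7  -18.5 -128.9]
```

>>> apply_moves(
  targets="0 5 0 0 1; 0 10 0 0 1; -30 10 0 0 1; -60 10 0 0 1; -60 10 0 -7 1; -60 10 0 -14 1; -60 10 0 -21 1; -60 10 0 -28 1; -60 10 0 -35 1; -60 10 0 -42 1",
)

```text
clock: 26.78
position: [454.5, -85.1, 155.7]
ee_rot: [0.708, -0.037, -0.705, -0.037]
contact_force: [-0.4, 0.5, 0.1]
gripper_width: -0.3
```

```bash
python3 - <<'E'
from arc import *
from bench import status
s=status.read_state(); P=s["position"]; m=R.from_quat(s["ee_rot"]).as_matrix(); ph=np.degrees(np.arctan2(m[1,1],m[0,1]))
p,p2=goal("D",79.5,24);print(P,ph,p,p2,tool(P,ph,p,147,p2))
E
```

```text
[454.46477347 -85.13944042 155.73263826] -96.0177654530903 [577.92683219  -0.9626609 ] -10.5 [   8.7  -96.7 -114.   -85.5]
```

>>> apply_moves(
  targets="0 -20 -24 -7.1 1; 0 -40 -48 -14.2 1; 0 -60 -72 -21.3 1; 0 -80 -96 -28.4 1; 8 -97 -114 -35.5 1; 8 -97 -114 -42.6 1; 8 -97 -114 -49.7 1; 8 -97 -114 -56.8 1; 8 -97 -114 -63.9 1; 8 -97 -114 -71 1",
)

```text
clock: 27.62
position: [578.6, -1.2, 147.5]
ee_rot: [0.598, 0.379, -0.595, 0.38]
contact_force: [-0.3, -0.1, -0.2]
gripper_width: -0.1
```

>>> apply_moves(
  targets="0 0 0 -7.1 1; 0 0 0 -14 1; 0 0 0 -14 1; 0 0 0 -14 1",
)

```text
clock: 27.95
position: [578.0, -1.4, 147.4]
ee_rot: [0.549, 0.447, -0.547, 0.448]
contact_force: [-0.2, 0.2, 0.6]
gripper_width: 0.1
```

```bash
python3 pf.py D 3; python3 snap.py w15; python3 lev.py w15
```

```text
t 28.05 thT 78.5 r 37.0 off 24.7 z 147.3 | pushF 0.21 pushT 0.04 latT 0.01 Fz 0.30 Mz 0.025
28.1 [577.5   -1.53 147.08] [-1.15 -0.   -0.87] [ 0.278  0.378 -0.23   0.    -0.962  1.092]
[[0.0011, 0.9799, -0.1994], [0.0003, -0.1994, -0.9799], [-1.0, 0.001, -0.0005]]
w15 D pca 78.5 hub->centroid 79.5 dist 31.3 len 37.0 496
```

View pics/w15.png

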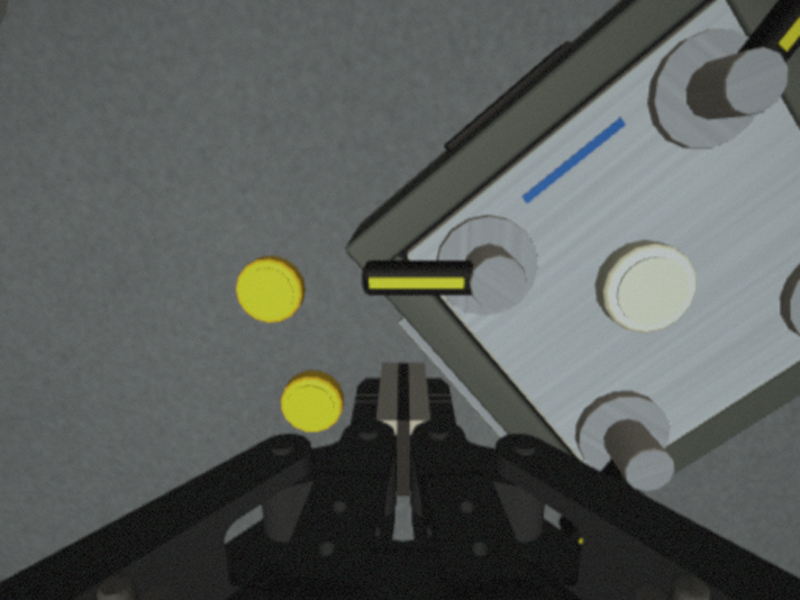

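>>> apply_moves(
  targets="30 0 -1 0 1; 52.5 0 -1 0 1; 52.5 0 -1 0 1; 52.5 2 -1 0 1; 52.5 4 -1 0 1; 52.5 6 -1 0 1; 52.5 7.5 -1 0 1",
)

```text
clock: 28.68
position: [586.1, -1.9, 95.9]
ee_rot: [0.548, 0.447, -0.546, 0.448]
contact_force: [0.8, -0.4, 0.1]
gripper_width: 0.3
```

```bash
python3 pf.py D
```

```text
t 28.73 thT 78.6 r 38.2 off 16.4 z 95.8 | pushF -0.69 pushT 0.00 latT -0.08 Fz 0.49 Mz -0.014
```

>>> apply_moves(
  targets="0 1.2 -0.5 1.7 1; 0 2.3 -0.9 3.4 1; 0 3.4 -1.3 5 1",
)

```text
clock: 28.98
position: [588.4, -1.4, 95.1]
ee_rot: [0.567, 0.423, -0.566, 0.423]
contact_force: [-0.1, 1.2, 0.0]
gripper_width: -0.1
```

```bash
python3 pf.py D 1;python3 pf.py D
```

```text
t 28.98 thT 73.5 r 37.9 off 17.7 z 95.1 | pushF 0.39 pushT 1.09 latT 0.48 Fz 0.01 Mz -0.010
t 29.03 thT 73.5 r 37.9 off 17.6 z 95.0 | pushF 0.09 pushT 0.96 latT 0.31 Fz 0.05 Mz 0.020
```

>>> apply_moves(
  targets="0 1.2 -0.5 1.7 1; 0 2.3 -0.9 3.4 1; 0 3.4 -1.3 5 1",
)

```text
clock: 29.28
position: [591.9, -1.0, 94.8]
ee_rot: [0.585, 0.398, -0.584, 0.398]
contact_force: [-1.7, 0.1, -0.2]
gripper_width: -0.2
```

```bash
python3 pf.py D 1;python3 pf.py D
```

```text
t 29.28 thT 68.5 r 37.8 off 17.8 z 94.8 | pushF 1.64 pushT 1.16 latT 0.66 Fz -0.18 Mz 0.026
t 29.33 thT 68.5 r 37.8 off 17.7 z 94.8 | pushF 0.98 pushT 1.01 latT 0.67 Fz -0.24 Mz 0.031
```

>>> apply_moves(
  targets="0 1.2 -0.5 1.7 1; 0 2.3 -0.9 3.4 1; 0 3.4 -1.3 5 1",
)

```text
clock: 29.58
position: [595.4, -1.0, 94.6]
ee_rot: [0.601, 0.373, -0.601, 0.372]
contact_force: [-0.4, 0.2, -0.3]
gripper_width: 0.1
```

```bash
python3 pf.py D 1;python3 pf.py D
```

```text
t 29.58 thT 63.6 r 37.7 off 17.8 z 94.6 | pushF 0.43 pushT 1.18 latT 0.25 Fz -0.27 Mz 0.008
t 29.63 thT 63.5 r 37.7 off 17.7 z 94.6 | pushF 0.70 pushT 0.95 latT 0.28 Fz -0.52 Mz 0.022
```

>>> apply_moves(
  targets="0 1.2 -0.5 1.7 1; 0 2.3 -0.9 3.4 1; 0 3.4 -1.3 5 1",
)

```text
clock: 29.88
position: [599.0, -1.4, 94.4]
ee_rot: [-0.617, -0.346, 0.617, -0.346]
contact_force: [-0.4, 1.4, -0.1]
gripper_width: 0.0
```

```bash
python3 pf.py D 1;python3 pf.py D
```

```text
t 29.88 thT 58.6 r 37.5 off 17.8 z 94.4 | pushF 1.04 pushT 1.36 latT 0.11 Fz -0.08 Mz 0.021
t 29.93 thT 58.6 r 37.5 off 17.7 z 94.4 | pushF 0.90 pushT 1.27 latT 0.13 Fz -0.46 Mz 0.001
```

>>> apply_moves(
  targets="0 1.2 -0.5 1.7 1; 0 2.3 -0.9 3.4 1; 0 3.4 -1.3 5 1",
)

```text
clock: 30.18
position: [602.4, -2.0, 94.3]
ee_rot: [-0.631, -0.319, 0.631, -0.319]
contact_force: [-1.4, 1.6, -0.8]
gripper_width: 0.2
```

```bash
python3 pf.py D 1;python3 pf.py D
```

```text
t 30.18 thT 53.6 r 37.4 off 17.9 z 94.3 | pushF 2.10 pushT 2.50 latT 0.63 Fz -0.82 Mz -0.030
t 30.23 thT 53.6 r 37.4 off 17.8 z 94.3 | pushF 1.59 pushT 2.17 latT 0.55 Fz -0.65 Mz -0.012
```

>>> apply_moves(
  targets="0 1.2 -0.5 1.7 1; 0 2 -0.8 3 1; 0 2.8 -1.1 4 1",
)

```text
clock: 30.48
position: [605.2, -2.6, 94.1]
ee_rot: [-0.642, -0.297, 0.642, -0.296]
contact_force: [-2.3, 4.2, 0.3]
gripper_width: 0.1
```

```bash
python3 pf.py D 1;python3 pf.py D
```

```text
t 30.48 thT 49.6 r 37.4 off 18.0 z 94.1 | pushF 4.47 pushT 4.44 latT 1.43 Fz 0.34 Mz 0.004
t 30.53 thT 49.6 r 37.4 off 17.9 z 94.2 | pushF 4.12 pushT 3.98 latT 1.32 Fz -0.31 Mz 0.030
```

>>> apply_moves(
  targets="0 0.7 -0.3 1 1; 0 1.4 -0.5 2 1; 0 2.1 -0.8 3 1",
)

```text
clock: 30.78
position: [607.4, -3.4, 94.1]
ee_rot: [-0.649, -0.28, 0.65, -0.279]
contact_force: [-3.4, 4.9, -1.3]
gripper_width: -0.1
```

```bash
python3 pf.py D 1;python3 pf.py D
```

```text
t 30.78 thT 46.5 r 37.3 off 17.8 z 94.1 | pushF 5.83 pushT 6.12 latT 1.69 Fz -1.34 Mz 0.102
t 30.83 thT 46.5 r 37.4 off 17.7 z 94.1 | pushF 4.70 pushT 5.54 latT 1.59 Fz -1.13 Mz 0.063
```

>>> apply_moves(
  targets="0 0.7 -0.3 1 1; 0 1.4 -0.5 2 1",
)

```text
clock: 31.0
position: [608.7, -3.8, 94.1]
ee_rot: [-0.654, -0.268, 0.655, -0.267]
contact_force: [-2.7, 6.6, -1.3]
gripper_width: 0.2
```

```bash
python3 pf.py D 1;python3 pf.py D 3; python3 snap.py w16; python3 lev.py w16; python3 - <<'E'
from arc import *
P=np.array([608.7,-4.0,94.1]);ph=-45.5
a=np.radians(ph);P=P+np.r_[-10*np.cos(a),-10*np.sin(a),60]
p,p2=goal("B",-98.9,24);print(P,p,p2,tool(P,ph,p,147,p2))
E
```

```text
t 31.00 thT 44.5 r 37.3 off 17.9 z 94.1 | pushF 6.58 pushT 7.50 latT 2.20 Fz -1.30 Mz 0.085
t 31.10 thT 44.5 r 37.4 off 17.7 z 94.0 | pushF 5.72 pushT 6.34 latT 1.95 Fz -1.57 Mz 0.054
31.15 [608.9   -3.92  94.06] [-2.03  4.62 -1.07] [ 0.259  0.484 -0.207 -0.001 -0.88   0.52 ]
[[-0.0005, 0.7018, -0.7124], [0.0006, -0.7124, -0.7018], [-1.0, -0.0008, -0.0]]
w16 D pca 45.9 hub->centroid 45.6 dist 31.2 len 35.8 830
[601.69090736   3.13250449 154.1       ] [ 568.4320421  -233.15552417] -8.900000000000006 [  7.1 145.2 189.3 -36.6]
```

>>> apply_moves(
  targets="0 -5 0 0 1; 0 -10 0 0 1; -30 -10 0 0 1; -60 -10 0 0 1; -60 -10 0 0 1",
)

```text
clock: 31.57
position: [606.4, 2.8, 161.5]
ee_rot: [0.659, 0.267, -0.649, 0.271]
contact_force: [1.5, 0.4, 1.0]
gripper_width: 0.1
```

>>> apply_moves(
  targets="0 24 31 -6 1; 0 48 62 -12 1; 0 72 93 -18 1; 0 96 124 -24 1; 0 120 155 -30 1; 7 145 189.5 -36.6 1; 7 145 189.5 -36.6 1; 7 145 189.5 -36.6 1; 7 145 189.5 -36.6 1",
)

```text
clock: 32.32
position: [569.0, -234.0, 147.6]
ee_rot: [0.537, 0.459, -0.537, 0.46]
contact_force: [0.4, 1.2, -1.0]
gripper_width: -0.4
```

```bash
python3 pf.py B 3; python3 snap.py w17; python3 lev.py w17
```

```text
t 32.42 thT -98.8 r 38.0 off 24.8 z 147.7 | pushF 0.12 pushT -0.09 latT -0.03 Fz -0.33 Mz 0.002
32.4667 [ 569.59 -232.39  147.81] [-0.26  0.21  0.38] [-0.125  0.436 -0.133  0.    -1.001  1.543]
[[0.001, 0.9885, -0.1515], [-0.0003, -0.1515, -0.9885], [-1.0, 0.0011, 0.0002]]
w17 A pca -45.1 hub->centroid -46.9 dist 31.0 len 36.5 645
```

View pics/w17.png

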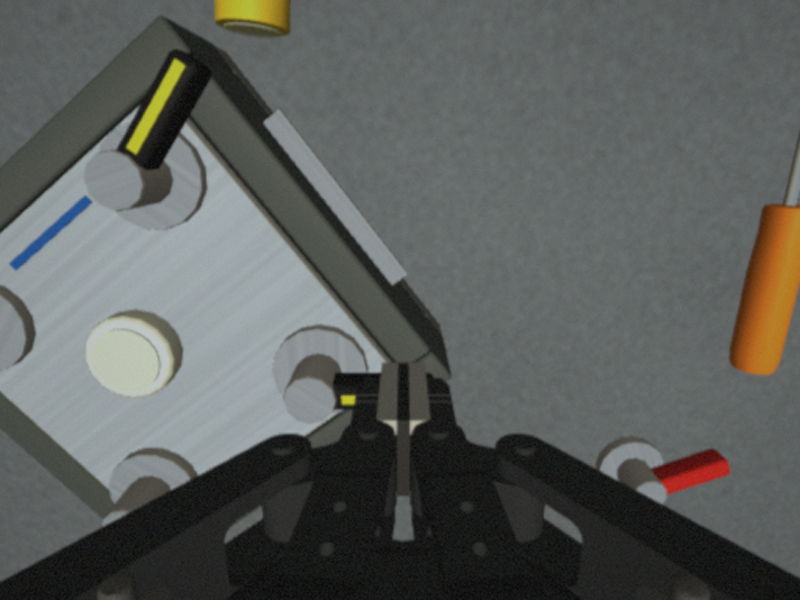

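>>> apply_moves(
  targets="30 0 0 0 1; 53 0 0 0 1; 53 0 0 0 1; 53 -2 0 0 1; 53 -4 0 0 1; 53 -6 0 0 1; 53 -7.5 0 0 1",
)

```text
clock: 33.05
position: [562.3, -232.3, 96.0]
ee_rot: [0.537, 0.459, -0.536, 0.461]
contact_force: [1.3, 0.7, 0.3]
gripper_width: 0.2
```

```bash
python3 pf.py B
```

```text
t 33.10 thT -98.8 r 38.2 off 17.5 z 95.9 | pushF 0.60 pushT -0.05 latT 0.00 Fz 0.44 Mz 0.029
```

>>> apply_moves(
  targets="0 -1.2 0.5 1.7 1; 0 -2.3 0.9 3.4 1; 0 -3.4 1.3 5 1",
)

```text
clock: 33.35
position: [558.9, -233.3, 95.5]
ee_rot: [0.557, 0.435, -0.556, 0.437]
contact_force: [1.5, 0.5, -0.6]
gripper_width: -0.3
```

```bash
python3 pf.py B 1; python3 pf.py B
```

```text
t 33.35 thT -103.9 r 38.2 off 18.0 z 95.5 | pushF 1.34 pushT 1.02 latT -0.72 Fz -0.62 Mz 0.003
t 33.40 thT -103.9 r 38.2 off 17.9 z 95.4 | pushF 0.73 pushT 0.80 latT -0.74 Fz -0.48 Mz 0.003
```

>>> apply_moves(
  targets="0 -1.2 0.5 1.7 1; 0 -2.3 0.9 3.4 1; 0 -3.4 1.3 5 1",
)

```text
clock: 33.65
position: [555.1, -233.8, 95.1]
ee_rot: [0.576, 0.411, -0.575, 0.412]
contact_force: [1.5, -0.3, -0.7]
gripper_width: 0.1
```

```bash
python3 pf.py B 1; python3 pf.py B
```

```text
t 33.65 thT -108.8 r 38.1 off 17.8 z 95.1 | pushF 1.55 pushT 1.02 latT -0.54 Fz -0.66 Mz 0.035
t 33.70 thT -108.9 r 38.2 off 17.7 z 95.1 | pushF 0.94 pushT 0.82 latT -0.48 Fz -1.16 Mz 0.022
```

>>> apply_moves(
  targets="0 -1.2 0.5 1.7 1; 0 -2.3 0.9 3.4 1; 0 -3.4 1.3 5 1",
)

```text
clock: 33.95
position: [551.3, -233.9, 94.9]
ee_rot: [0.593, 0.386, -0.592, 0.387]
contact_force: [0.3, 0.1, -0.6]
gripper_width: -0.2
```

```bash
python3 pf.py B 1; python3 pf.py B
```

```text
t 33.95 thT -113.8 r 38.2 off 17.6 z 94.9 | pushF 0.23 pushT 0.97 latT -0.20 Fz -0.60 Mz -0.022
t 34.00 thT -113.8 r 38.2 off 17.5 z 94.9 | pushF 0.53 pushT 0.93 latT -0.21 Fz -0.44 Mz 0.005
```

>>> apply_moves(
  targets="0 -1.2 0.5 1.7 1; 0 -2.3 0.9 3.4 1; 0 -3.4 1.3 5 1",
)

```text
clock: 34.25
position: [547.6, -233.8, 94.8]
ee_rot: [0.609, 0.36, -0.608, 0.36]
contact_force: [1.4, -0.6, -0.8]
gripper_width: 0.2
```

```bash
python3 pf.py B 1; python3 pf.py B
```

```text
t 34.25 thT -118.8 r 38.2 off 17.5 z 94.8 | pushF 1.50 pushT 0.90 latT -0.12 Fz -0.77 Mz 0.022
t 34.30 thT -118.8 r 38.2 off 17.4 z 94.8 | pushF 1.56 pushT 0.79 latT -0.11 Fz -0.88 Mz 0.041
```

>>> apply_moves(
  targets="0 -1.2 0.5 1.7 1; 0 -2.3 0.9 3.4 1; 0 -3.4 1.3 5 1",
)

```text
clock: 34.55
position: [544.0, -233.3, 94.7]
ee_rot: [0.624, 0.333, -0.623, 0.334]
contact_force: [0.0, -0.2, -1.1]
gripper_width: -0.2
```

```bash
python3 pf.py B 1; python3 pf.py B
```

```text
t 34.55 thT -123.8 r 38.1 off 17.5 z 94.7 | pushF 0.12 pushT 1.58 latT -0.02 Fz -1.13 Mz -0.007
t 34.60 thT -123.8 r 38.1 off 17.4 z 94.7 | pushF 0.54 pushT 1.42 latT -0.00 Fz -0.60 Mz -0.002
```

>>> apply_moves(
  targets="0 -1.2 0.5 1.7 1; 0 -2 0.8 3 1; 0 -2.7 1 4 1",
)

```text
clock: 34.85
position: [541.2, -232.7, 94.6]
ee_rot: [0.635, 0.311, -0.635, 0.312]
contact_force: [2.3, -1.8, -0.8]
gripper_width: -0.4
```

```bash
python3 pf.py B 1; python3 pf.py B
```

```text
t 34.85 thT -127.8 r 38.0 off 17.6 z 94.6 | pushF 2.87 pushT 3.01 latT 0.81 Fz -0.75 Mz 0.026
t 34.90 thT -127.8 r 38.0 off 17.5 z 94.6 | pushF 3.07 pushT 2.79 latT 0.56 Fz -0.75 Mz 0.010
```

>>> apply_moves(
  targets="0 -1.2 0.5 1.7 1; 0 -2 0.8 3 1; 0 -2.7 1 4 1",
)

```text
clock: 35.15
position: [538.5, -231.9, 94.6]
ee_rot: [0.646, 0.288, -0.645, 0.289]
contact_force: [2.5, -3.0, -1.3]
gripper_width: -0.2
```

```bash
python3 pf.py B 1; python3 pf.py B
```

```text
t 35.15 thT -131.8 r 37.9 off 17.7 z 94.6 | pushF 3.84 pushT 4.89 latT 1.31 Fz -1.34 Mz 0.026
t 35.20 thT -131.9 r 37.9 off 17.6 z 94.5 | pushF 4.12 pushT 4.60 latT 1.16 Fz -1.28 Mz 0.013
```

>>> apply_moves(
  targets="0 -0.7 0.3 1 1; 0 -1.3 0.5 2 1",
)

```text
clock: 35.37
position: [537.1, -231.5, 94.5]
ee_rot: [0.651, 0.277, -0.65, 0.277]
contact_force: [2.4, -4.4, -1.4]
gripper_width: -0.0
```

```bash
python3 pf.py B 1; python3 pf.py B
```

```text
t 35.37 thT -133.9 r 37.9 off 17.7 z 94.5 | pushF 4.76 pushT 6.02 latT 1.91 Fz -1.43 Mz 0.049
t 35.42 thT -133.9 r 37.9 off 17.6 z 94.5 | pushF 4.47 pushT 5.72 latT 1.70 Fz -1.37 Mz 0.058
```

>>> apply_moves(
  targets="0 -0.7 0.3 1 1; 0 -1.3 0.5 2 1",
)

```text
clock: 35.58
position: [535.8, -231.0, 94.5]
ee_rot: [0.656, 0.265, -0.655, 0.266]
contact_force: [2.1, -5.3, -2.1]
gripper_width: -0.2
```

```bash
python3 pf.py B 1; python3 pf.py B 3; python3 - <<'E'
from arc import *
P=np.array([535.8,-230.9,94.5]);ph=-45.9
a=np.radians(ph);P=P+np.r_[10*np.cos(a),10*np.sin(a),60]
p,p2=goal("C",-226.4,24);print(P,p,p2,tool(P,ph,p,147,p2))
E
```

```text
t 35.58 thT -135.9 r 37.8 off 17.7 z 94.5 | pushF 5.31 pushT 6.97 latT 2.06 Fz -2.15 Mz 0.065
t 35.68 thT -135.9 r 37.9 off 17.6 z 94.5 | pushF 4.83 pushT 6.09 latT 1.82 Fz -1.91 Mz 0.061
[ 542.75912797 -238.08126298  154.5       ] [454.41433266 -84.33233832] -136.4 [   7.5 -171.9  -43.6   90.5]
```

>>> apply_moves(
  targets="0 5 0 0 1; 0 10 0 0 1; -30 10 0 0 1; -60 10 0 0 1; -60 10 0 7 1; -60 10 0 14 1; -60 10 0 21 1; -60 10 0 28 1; -60 10 0 35 1; -60 10 0 42 1",
)

```text
clock: 36.52
position: [541.7, -237.3, 154.0]
ee_rot: [-0.706, -0.012, 0.708, -0.011]
contact_force: [-0.4, 0.3, -0.3]
gripper_width: 0.3
```

```bash
python3 snap.py s4 scene; python3 sc.py s4; python3 - <<'E'
from arc import *
from bench import status
s=status.read_state(); P=s["position"]; m=R.from_quat(s["ee_rot"]).as_matrix(); ph=np.degrees(np.arctan2(m[1,1],m[0,1]))
p,p2=goal("C",-226.4,24);print(P,ph,p,p2,tool(P,ph,p,152,p2))
E
```

```text
36.5667 [ 541.79 -237.29  153.97] [ 0.19  0.07 -1.03] [-0.14   0.394 -0.184 -0.001 -0.995  0.168]
[[-0.002, 0.0281, -0.9996], [0.0011, -0.9996, -0.0281], [-1.0, -0.0012, 0.0019]]
s4 C pca 139.5 hub->c 127.8 28.4 21
s4 B pca -138.2 hub->c -128.9 29.3 24
s4 D pca 41.6 hub->c 41.2 31.9 34
s4 A pca -45.4 hub->c -38.1 35.3 32
[ 541.79141826 -237.29417873  153.96968177] -88.38712645449523 [454.41433266 -84.33233832] -136.4 [   2.  -155.4   83.    48. ]
```

>>> apply_moves(
  targets="0 -37 20 7 1; 0 -74 40 14 1; 0 -111 60 21 1; 0 -145 78 28 1; 2 -155.5 83 35 1; 2 -155.5 83 42 1; 2 -155.5 83 48 1; 2 -155.5 83 48 1; 2 -155.5 83 48 1",
)

```text
clock: 37.32
position: [453.2, -85.3, 152.3]
ee_rot: [-0.652, 0.274, 0.652, 0.274]
contact_force: [0.4, -0.4, -0.4]
gripper_width: -0.2
```

```bash
python3 pf.py C 3; python3 snap.py w18; python3 lev.py w18
```

```text
t 37.42 thT -225.6 r 38.3 off 25.0 z 152.3 | pushF 0.00 pushT -0.07 latT -0.03 Fz -0.14 Mz -0.006
37.4667 [453.44 -85.64 152.21] [-0.15 -0.11 -0.79] [ 0.167  0.188 -0.494 -0.    -0.89  -0.964]
[[-0.0005, -0.7156, -0.6985], [0.0001, -0.6985, 0.7156], [-1.0, 0.0003, 0.0004]]
w18 B pca -134.1 hub->centroid -138.5 dist 31.9 len 36.2 502
```

View pics/w18.png

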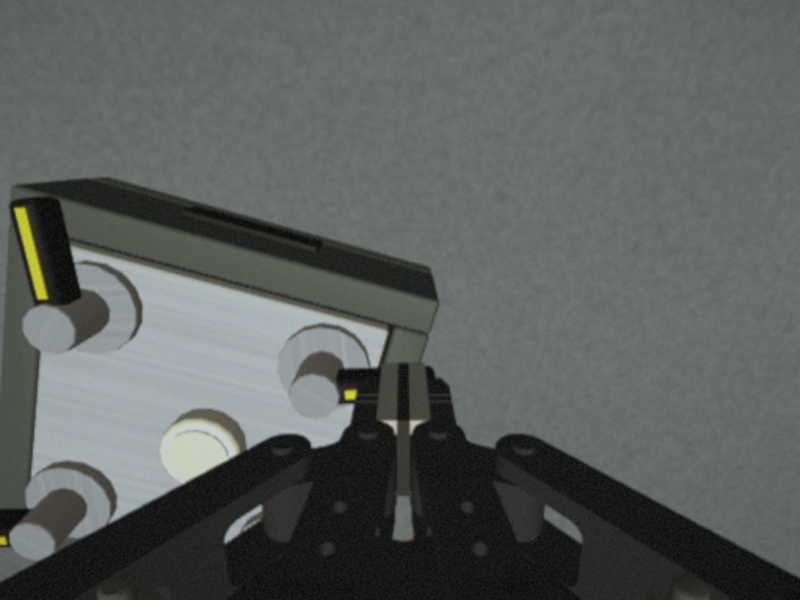

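>>> apply_moves(
  targets="35 0 0 0 1; 58 0 0 0 1; 58 0 0 0 1; 58 -2 0 0 1; 58 -4 0 0 1; 58 -6 0 0 1; 58 -6.5 0 0 1",
)

```text
clock: 38.05
position: [459.5, -80.6, 95.7]
ee_rot: [0.652, -0.274, -0.65, -0.275]
contact_force: [0.5, -0.3, 1.2]
gripper_width: -0.0
```

```bash
python3 pf.py C
```

```text
t 38.10 thT -225.8 r 37.4 off 17.4 z 95.6 | pushF 0.31 pushT 0.24 latT -0.11 Fz 0.63 Mz 0.007
```

>>> apply_moves(
  targets="0 -0.5 0 0 1; 0 -0.5 0 0 1",
)

```text
clock: 38.27
position: [458.8, -80.5, 94.9]
ee_rot: [0.652, -0.275, -0.651, -0.275]
contact_force: [-0.4, -0.4, 0.2]
gripper_width: -0.2
```

```bash
python3 pf.py C
```

```text
t 38.32 thT -225.8 r 38.0 off 17.8 z 94.8 | pushF 0.30 pushT -0.02 latT -0.01 Fz -0.14 Mz 0.019
```

>>> apply_moves(
  targets="0 -0.5 0 0 1; 0 -0.5 0 0 1",
)

```text
clock: 38.48
position: [458.9, -80.2, 94.4]
ee_rot: [0.651, -0.275, -0.651, -0.275]
contact_force: [-1.2, -0.3, -0.8]
gripper_width: 0.2
```

```bash
python3 pf.py C
```

```text
t 38.53 thT -225.8 r 38.1 off 17.5 z 94.4 | pushF 0.51 pushT 0.04 latT -0.02 Fz -0.26 Mz 0.045
```

>>> apply_moves(
  targets="0 -0.5 0 0 1; 0 -1 0 0 1",
)

```text
clock: 38.7
position: [459.0, -79.8, 94.2]
ee_rot: [-0.651, 0.276, 0.652, 0.275]
contact_force: [-1.6, -2.6, 1.2]
gripper_width: -0.1
```

```bash
python3 pf.py C 1; python3 pf.py C
```

```text
t 38.70 thT -225.8 r 38.3 off 17.2 z 94.2 | pushF 2.96 pushT 3.24 latT -0.82 Fz 1.21 Mz 0.034
t 38.75 thT -225.8 r 38.3 off 17.2 z 94.2 | pushF 2.64 pushT 2.84 latT -0.75 Fz 1.22 Mz 0.051
```

>>> apply_moves(
  targets="0 -0.5 0 0 1; 0 -0.5 0 0 1",
)

```text
clock: 38.92
position: [459.1, -79.7, 94.2]
ee_rot: [-0.651, 0.276, 0.652, 0.275]
contact_force: [-2.0, -3.6, 2.5]
gripper_width: 0.3
```

```bash
python3 pf.py C 1; python3 pf.py C
```

```text
t 38.92 thT -225.8 r 38.3 off 17.0 z 94.2 | pushF 3.92 pushT 4.28 latT -1.08 Fz 2.45 Mz 0.018
t 38.97 thT -225.8 r 38.3 off 17.0 z 94.2 | pushF 4.50 pushT 4.57 latT -1.18 Fz 2.02 Mz 0.008
```

>>> apply_moves(
  targets="0 -0.5 0 0 1; 0 -0.5 0 0 1",
)

```text
clock: 39.13
position: [459.3, -79.3, 94.1]
ee_rot: [-0.651, 0.276, 0.652, 0.275]
contact_force: [-3.9, -4.4, 2.0]
gripper_width: 0.0
```

```bash
python3 pf.py C 1; python3 pf.py C
```

```text
t 39.13 thT -225.8 r 38.4 off 16.6 z 94.1 | pushF 5.91 pushT 5.42 latT -1.33 Fz 2.00 Mz -0.015
t 39.18 thT -225.8 r 38.4 off 16.6 z 94.1 | pushF 5.74 pushT 5.48 latT -1.37 Fz 2.11 Mz -0.010
```

```bash
python3 - <<'E'
from arc import *
P=np.array([459.3,-79.3,94.1]);ph=-135.8
a=np.radians(ph);P=P+np.r_[10*np.cos(a),10*np.sin(a),66]
p,p2=goal("A",-45.3,24);print(P,p,p2,tool(P,ph,p,150,p2))
E
```

```text
[452.13089392 -86.27165103 160.1       ] [ 690.98818608 -149.42890714] -135.3 [  10.1 -127.2 -211.8   -0.5]
```

>>> apply_moves(
  targets="0 5 0 0 1; 0 10 0 0 1; -33 10 0 0 1; -66 10 0 0 1; -66 10 0 0 1",
)

```text
clock: 39.6
position: [457.7, -85.6, 166.3]
ee_rot: [0.656, -0.273, -0.647, -0.277]
contact_force: [1.6, 0.9, 0.2]
gripper_width: 0.2
```

>>> apply_moves(
  targets="0 -21 -35 0 1; 0 -42 -70 0 1; 0 -63 -105 0 1; 0 -84 -140 0 1; 0 -105 -175 0 1; 0 -127 -212 0 1; 0 -127 -212 0 1; 0 -127 -212 0 1; 0 -127 -212 0 1",
)

```text
clock: 40.35
position: [691.5, -149.1, 159.2]
ee_rot: [-0.651, 0.275, 0.652, 0.275]
contact_force: [0.4, 0.1, -0.2]
gripper_width: 0.1
```

```bash
python3 pf.py A 4; python3 snap.py w19; python3 lev.py w19
```

```text
t 40.50 thT -45.8 r 37.6 off 24.8 z 160.5 | pushF 0.24 pushT -0.06 latT -0.01 Fz 0.28 Mz 0.008
40.55 [ 691.19 -148.86  161.73] [-0.69  0.89  0.16] [ 0.016  0.571  0.139 -0.    -1.137 -0.815]
[[0.0016, -0.7166, -0.6975], [0.0001, -0.6975, 0.7166], [-1.0, -0.0012, -0.001]]
w19 A pca -45.3 hub->centroid -46.3 dist 30.0 len 35.9 445
w19 D pca 46.2 hub->centroid 45.4 dist 29.8 len 36.1 342
```

View pics/w19.png

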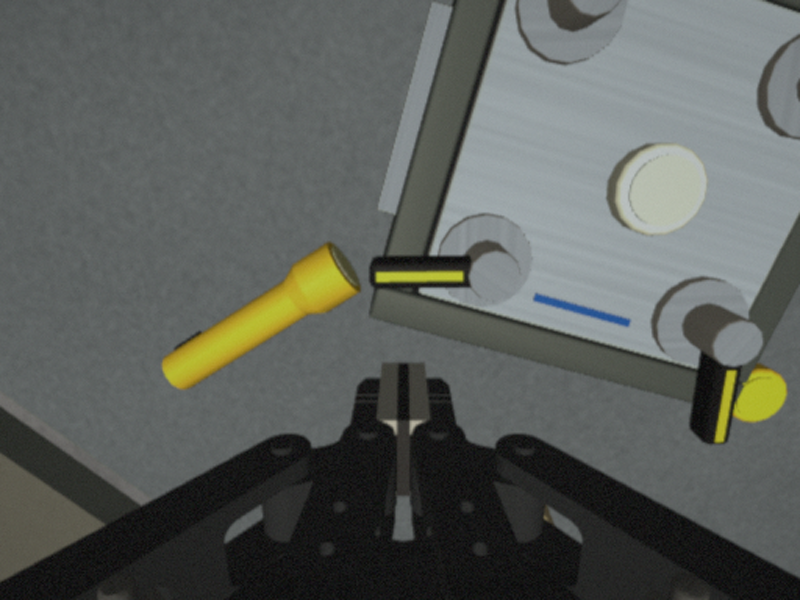

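>>> apply_moves(
  targets="40 0 0 0 1; 66 0 0 0 1; 66 0 0 0 1; 66 2 0 0 1; 66 4 0 0 1; 66 6 0 0 1; 66 6.5 0 0 1; 66 6.5 0 0 1",
)

```text
clock: 41.22
position: [687.9, -154.1, 96.2]
ee_rot: [0.652, -0.275, -0.65, -0.276]
contact_force: [-0.1, 0.6, -0.1]
gripper_width: -0.1
```

```bash
python3 pf.py A
```

```text
t 41.27 thT -45.8 r 38.9 off 18.8 z 96.0 | pushF 0.17 pushT 0.10 latT -0.10 Fz -0.30 Mz -0.021
```

>>> apply_moves(
  targets="0 0.5 0 0 1; 0 0.7 0 0 1",
)

```text
clock: 41.43
position: [687.2, -154.2, 94.8]
ee_rot: [0.652, -0.275, -0.651, -0.275]
contact_force: [1.2, 0.5, 1.2]
gripper_width: 0.0
```

```bash
python3 pf.py A
```

```text
t 41.48 thT -45.8 r 38.6 off 18.3 z 94.8 | pushF 1.39 pushT 0.97 latT -0.04 Fz 0.68 Mz -0.002
```

>>> apply_moves(
  targets="0 0.5 0 0 1; 0 0.5 0 0 1",
)

```text
clock: 41.65
position: [687.2, -154.3, 94.7]
ee_rot: [0.652, -0.275, -0.651, -0.275]
contact_force: [1.0, 1.9, 0.6]
gripper_width: -0.3
```

```bash
python3 pf.py A
```

```text
t 41.70 thT -45.8 r 38.6 off 18.2 z 94.7 | pushF 2.04 pushT 2.37 latT -0.03 Fz 1.34 Mz -0.013
```

>>> apply_moves(
  targets="0 0.5 0 0 1; 0 0.5 0 0 1",
)

```text
clock: 41.87
position: [687.0, -154.5, 94.7]
ee_rot: [0.652, -0.275, -0.651, -0.275]
contact_force: [3.2, 2.7, 1.4]
gripper_width: 0.2
```

```bash
python3 pf.py A
```

```text
t 41.92 thT -45.8 r 38.7 off 17.9 z 94.7 | pushF 4.13 pushT 4.82 latT 0.14 Fz 1.06 Mz 0.017
```

>>> apply_moves(
  targets="0 0.4 0 0 1; 0 0.4 0 0 1",
)

```text
clock: 42.08
position: [686.9, -154.7, 94.7]
ee_rot: [0.652, -0.275, -0.651, -0.276]
contact_force: [3.7, 4.0, 0.5]
gripper_width: -0.1
```

```bash
python3 pf.py A
```

```text
t 42.13 thT -45.8 r 38.7 off 17.7 z 94.7 | pushF 5.43 pushT 5.99 latT 0.05 Fz 0.58 Mz -0.034
```

Lever A holds at over 5 N, so it is still snug. I'll withdraw and look once more.

>>> apply_moves(
  targets="0 -5 0 0 1; 0 -12 0 0 1; -35 -12 0 0 1; -70 -12 0 0 1; -110 -12 0 0 1; -150 -12 0 0 1; -150 -50 0 0 1; -150 -80 0 0 1; -150 -80 0 0 1; -150 -80 0 0 1",
)

```text
clock: 42.97
position: [742.9, -98.3, 242.1]
ee_rot: [-0.65, 0.275, 0.653, 0.274]
contact_force: [0.5, -0.4, -0.2]
gripper_width: 0.2
```

```bash
python3 snap.py w20; python3 snap.py s5 scene; python3 sc.py s4 s5; python3 snap.py t5 top; python3 - <<'E'
from h import *
b=np.load("pics/s5.npz")["img"][140:260,150:300];a=np.load("pics/t5.npz")["img"][110:270,220:370]
cv2.imwrite("pics/s5c.png",cv2.cvtColor(np.hstack([cv2.resize(b,(400,427),interpolation=2),cv2.resize(a,(400,427),interpolation=2)]),cv2.COLOR_RGB2BGR))
E
```

```text
43.0167 [742.45 -99.27 242.54] [-0.42 -0.   -0.26] [ 0.082  0.602  0.397  0.    -1.37  -0.881]
[[-0.0042, -0.7166, -0.6975], [-0.0005, -0.6975, 0.7166], [-1.0, 0.0034, 0.0025]]
43.0667 [742.29 -99.87 243.06] [0.71 0.66 0.04] [ 0.081  0.602  0.397  0.    -1.37  -0.881]
[[-0.0033, -0.7171, -0.697], [-0.0006, -0.697, 0.7171], [-1.0, 0.0028, 0.0019]]
s4 C pca 139.5 hub->c 127.8 28.4 21
s4 B pca -138.2 hub->c -128.9 29.3 24
s4 D pca 41.6 hub->c 41.2 31.9 34
s4 A pca -45.4 hub->c -38.1 35.3 32
s5 B pca -134.7 hub->c -127.9 29.4 24
s5 D pca 41.6 hub->c 41.2 31.9 34
s5 A pca -46.0 hub->c -38.4 35.5 33
43.1167 [ 742.25 -100.24  243.56] [ 0.95 -0.37  0.43] [ 0.081  0.601  0.397  0.    -1.37  -0.881]
[[-0.0024, -0.7174, -0.6966], [-0.0005, -0.6966, 0.7174], [-1.0, 0.0021, 0.0013]]
```

View pics/s5c.png

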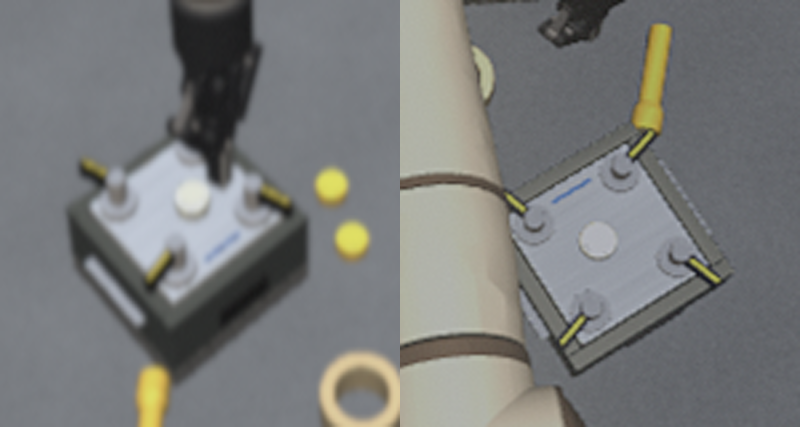

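View pics/w20.png

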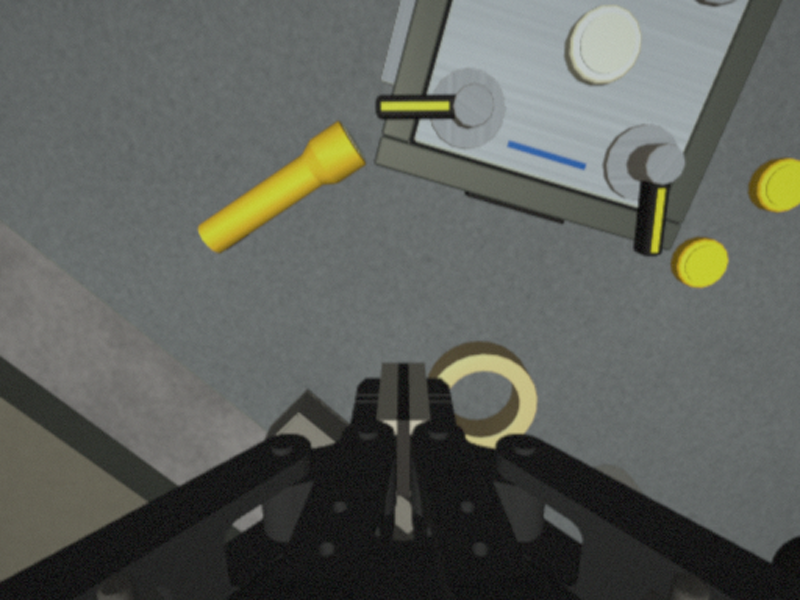

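All four arms point symmetrically (about 45°, -45°, -135° and 135°). In the top view the gauge is still at the cover's centre, about (598,240), and the robot is clear of everything.

```bash
python3 -c "
from bench import job
print(job.job_done())"
```

```text
the job is handed in; nothing more can be done
None
```

I clamped the cover with all four levers in two diagonal rounds and handed the job in at about 43 s on the robot's clock. No verdict came back. I call the levers A, B, C and D here, since I did not work out which is 1 to 4; A–C and D–B are the diagonal pairs.

- **First round:** I turned the levers in the order A, C, D, B by about 0.57 to 0.6 rad each, measured from the yellow stripes.
- **Second round:** In the same order, I turned each lever past the sharp rise in push force that marks home. The last pushes peaked at roughly 5 to 7 N, which I estimate as 13 to 16 N on the cover.
- **Final checks by feel:** Pushed again, A held still at just over 5 N. C held to about 4.5 N and may have crept by roughly half a degree near 5.5 N, so it is still snug. I did not push D and B again.
- **Final pictures:** The arms stand about 90° apart, the cover looks level, and the gauge and everything else I could see had not visibly moved. Lever C was hidden from the scene camera in the last picture, but the top camera showed it.

**Uncertainty:** Force from the wrist moment read about 10 to 15% higher than the direct force reading, and up to about 30% higher on B. The clamping loads are therefore only good to a few newtons. C was the least certain, because I turned it only about 0.15 rad past home.

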